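# Dig the bearing out of the parts tray and load it on the press's arbor block

### The arm

A 7-joint arm with a two-finger parallel gripper is mounted at the origin on the work surface. World frame = base frame: x ahead of the robot, y to its left, z up, the work surface at z = 0. Lengths are in m, angles in rad, forces in N, time in s.
With the tool pointing down it reaches from about 0.4 to 0.925 m from the base axis. Payload 4.1 kg.
Tool frame: the origin (TCP) lies midway between the tips of the shut fingers; the grasp point (between the pads) lies 19 mm behind it; z points along the fingers, y is the line along which they close (so a half turn about z gives the same grasp; the last joint's range is limited). The gripper opens to 85 mm and grips with 20 to 120 N. Pads are 22 mm wide; open, the fingers measure 114 mm over their backs; the gripper's body (76 mm by 85 mm) begins 54 mm behind the grasp point. The pads swing forward as they close: fully open they stand 13 mm farther back than shut.
Start: joints at [-1.341, 0.398, 0.045, 1.537, -0.019, 1.207, -0.051], TCP at [0.21, 0.615, 0.231] pointing down, gripper open.
Joint ranges: [-2.82, 2.82], [-0.49, 2.23], [-1.37, 1.46], [0, 2.46], [-1.36, 4.5], [0.23, 2], [-2.94, 2.94]. Speed limits (rad/s): [2.57, 2.57, 3.14, 3.14, 3.14, 3.14, 3.14].

### API

Orientations are given as a unit quaternion [x, y, z, w].
In Python, from rig import monitor, grab_frame, order gives the robot as it stands.
- The arm moves only by the shell command python3 -m pendant 'ROWS' [FORCE]. ROWS is JSON, a list of rows, each an object with "offset": the shift along the tool's x, y, z in cm, a list of three; "rot": the turn, a rotation vector about the tool's x, y, z in rad, a list of three; "grip": the opening, from -1 (shut) to 1 (fully open), so that 0 is half open. A call has 1 to 12 rows; each row shifts and turns the commanded pose from where the row before left it, along the tool's axes as they then stand; what a row does not reach is not made up. A row lasts 1/10 s, in which the tool goes at most 50 mm and 8.59 degrees, less where a joint would pass 70% of its speed; a pose out of reach is approached as far as the arm can. A call with a gripper value outside its range is refused whole. The fingers move at their own pace and stop on an object; FORCE is the grip in N (left out, the last holds). Time passes only in rows, so rows that do not move let the fingers close. It gives the time, the measured TCP pose, the force and the opening at its end, in the units of the state.
- monitor.get_state(): the state, without advancing time (a new reading comes with each control period).
- grab_frame(name): name is "scene" or "top"; returns a dict with "pixels" (480x640x3 uint8, blue, green, red), "intrinsics" (3x3 intrinsics, pixels), "origin" and "attitude" of the camera in the world. Camera axes: x right, y down, z forward; pixel columns grow to the right and rows downward; lengths in m; the calibration is good to about 2 mm. A picture is of the moment at which its call begins. There is no depth.
- order.job_done(): hands the job in, once; it reports no verdict.
The state is a dict: "time": time; "qpos": joint angles; "dq": joint speeds; "joint_torque": joint torques, N m; "eef_pos": TCP position; "tcp_rot": TCP orientation; "ft_force": force on the tool from outside, world axes, zero at the start; "ft_torque": the same for the moment, N m; "opening": opening from 0.0 (shut) to 1.0 (fully open).
Only numpy, scipy, OpenCV 4.12 (cv2) and the standard library are available. Lean on these libraries where they do the work, as an engineer would, in place of code of your own. Each camera call takes 0.05 s, during which the arm holds its last target. There are 200 camera calls.

### The job

The large stainless bearing lies in the middle bay of the parts tray, shut in by the bronze gear hub and the blued steel ram insert that stand in front of it. First stand the hub and the insert out of the way on the rubber mat, then lay the bearing flat on the arbor block in front of the hand press, centred over its bore, and finally stand the hub and the insert back in the tray, each where it stood at the start. Set the parts down rather than dropping them, and leave the nylon collar and the small bearing in the tray's side bays where they lie.

Things in the scene. Friction and masses are not known exactly. Their poses are not given: they have to be found in the camera images.
- bearing: the large sealed stainless bearing: a flat ring, outer diameter 52 mm, bore 25 mm, 15 mm high, black seal ring in its face, about 0.13 kg. Origin: centre of its underside, z up. Lies in the tray's middle rear bay: only 8 mm free on either side (tray y), 36 mm free behind it (tray +x); in front of it the hub and the insert leave no room for a finger
- gear_hub: bronze gear hub standing on its gear: toothed flange 56 mm diameter, 14 mm high, above it a round boss 34 mm diameter, up to 60 mm height. About 0.5 kg. Origin: centre of its underside, z up along its axis. Stands in the front of the tray, left or right, partly before the bearing
- ram_insert: blued steel (near-black) press ram insert standing on its thick end: lower part 44 mm diameter, 28 mm high, above it a shank 25 mm diameter, up to 75 mm height. About 0.5 kg. Origin: centre of its underside, z up along its axis. Stands in the front of the tray beside the hub, axes about 60 mm apart
- collar: white nylon collar, a ring of 50 mm outer diameter, 30 mm bore, 20 mm high, lying in one of the two outer rear bays of the tray; to be left alone. Origin: centre of its underside
- small_bearing: small sealed stainless bearing, outer diameter 35 mm, 11 mm high, lying in the other outer rear bay of the tray; to be left alone. Origin: centre of its underside
- parts_tray: dull green fixed open tray, 184 (x) by 216 mm (y). Origin: centre of its underside; x points to its rear, away from the robot. Floor 4 mm above the slab, front and side rims 14, rear wall 22 mm. Two dividers, 28 mm above the slab, at y = +36 and -36 mm, x = 8 to 88 mm, make three rear bays. Bearing at about x 26, y 0; hub and insert at about x -30, y +30 and -30 mm, either way round
- mat: pale cream-grey rubber set-down mat fixed on the slab beside the tray, 200 mm (its x) by 140 mm (its y), 3 mm thick: the side area for the hub and the insert. Origin: centre of its underside, on the slab; z up
- arbor_block: bright steel block, 86 by 86 by 40 mm high, with an upright 24 mm bore through its centre, fixed on the drawn-out slide in front of the grey-green hand press. Origin: centre of its underside, 49 mm above the slab; its flat top is 40 mm above the origin. Its +y points to the press, whose ram hangs 172 mm from the bore, 165 mm above the slab; press and lever rise to 0.53 m
Things that resemble listed ones, but are neither listed nor needed, are in the scene too. Of the things that look like the gear_hub, take the one that is nearest to the robot's base at the start. What is shaped like the bearing but orange is not meant.

How it is judged:
On the way, in this order (a step that is already met when the one before it is completed fails the run):
1. the hub and the insert both stand upright on the mat, let go (height (world z) of each of gear_hub, ram_insert below 0.012 m and angle between each of gear_hub, ram_insert's own z axis and vertical below 0.1 rad and contact force between the fingers and gear_hub below 0.1 N and linear speed of each of gear_hub, ram_insert below 0.02 m/s and x of gear_hub in the frame of mat between -0.1 and 0.1 m and y of gear_hub in the frame of mat between -0.07 and 0.07 m and contact force between the fingers and ram_insert below 0.1 N and x of ram_insert in the frame of mat between -0.1 and 0.1 m and y of ram_insert in the frame of mat between -0.07 and 0.07 m), for 0.2 s.
2. the bearing lies on the arbor block over the bore, let go, while the hub and the insert stand on the mat (all of step 1 and horizontal distance between bearing and arbor_block below 0.008 m and z of bearing in the frame of arbor_block between 0.035 and 0.045 m and angle between the z axis of bearing and the z axis of arbor_block, either way round below 0.08 rad and contact force between the fingers and bearing below 0.1 N and linear speed of bearing below 0.02 m/s), for 0.2 s.
At the end, for the whole second after the job is handed in: The bearing lies flat on the arbor block, its centre within 8 mm of the bore's axis; the hub and the insert stand upright in the tray, each within 15 mm of where it stood at the start; all three are let go and at rest; the collar and the small bearing lie within 12 mm of where they were (horizontal distance between bearing and arbor_block below 0.008 m and z of bearing in the frame of arbor_block between 0.035 and 0.045 m and angle between the z axis of bearing and the z axis of arbor_block, either way round below 0.08 rad and contact force between the fingers and bearing below 0.1 N and linear speed of each of bearing, gear_hub, ram_insert below 0.02 m/s and distance of each of gear_hub, ram_insert from where it was at the start of the episode below 0.015 m and angle between each of gear_hub, ram_insert's own z axis and vertical below 0.1 rad and contact force between the fingers and gear_hub below 0.1 N and contact force between the fingers and ram_insert below 0.1 N and distance of each of collar, small_bearing from where it was at the start of the episode below 0.012 m); the robot touches nothing.
It fails at once if the bearing is dropped or flung (faster than 0.6 m/s with no finger on it) (linear speed of bearing above 0.6 m/s and contact force between the fingers and bearing below 0.05 N).
It fails at once if the hub is dropped or flung (faster than 0.6 m/s with no finger on it) (linear speed of gear_hub above 0.6 m/s and contact force between the fingers and gear_hub below 0.05 N).
It fails at once if the insert is dropped or flung (faster than 0.6 m/s with no finger on it) (linear speed of ram_insert above 0.6 m/s and contact force between the fingers and ram_insert below 0.05 N).
It fails at once if the collar is pushed out of its place (more than 12 mm) (distance of collar from where it was at the start of the episode above 0.012 m).
It fails at once if the small bearing is pushed out of its place (more than 12 mm) (distance of small_bearing from where it was at the start of the episode above 0.012 m).
It also fails if it takes over 141 s, if anything falls off the work surface, if the arm or the gripper's body presses on something with over 40 N, if the wrist force passes 120 N, or if a joint passes its speed limit or range.

## Working session

There is one attempt and no reset: what is moved stays moved. The work goes in short steps, Python scripts to look and compute and a shell command to move; the robot and the scene stay as the last step left them, time stands still between calls to the robot, and variables do not carry over. Pictures are saved under pics/ and viewed, on a budget of 14 in all, crops included, one or two more only if the job needs it, and the job is handed in when it is done.

```bash
ls; mkdir -p pics; python3 - <<'E'
from rig import monitor, grab_frame
import cv2
print(monitor.get_state())
for n in("scene","top"):
    f=grab_frame(n); cv2.imwrite(f"pics/{n}0.png",f["pixels"]); print(n,f["intrinsics"],f["origin"],f["attitude"])
E
```

```text
pics
{'time': 0.0, 'qpos': array([-1.34096886,  0.39919889,  0.04505894,  1.53790514, -0.01871423,
        1.20693393, -0.05071481]), 'dq': array([-1.01811600e-03, -7.44629146e-04, -1.98279570e-03, -8.61617797e-04,
        7.98487164e-05, -1.30637169e-03,  1.67980097e-03]), 'joint_torque': array([-2.62074363e-04, -4.75118995e+01,  1.36442531e+00, -2.54232985e+01,
        1.15737642e-02,  9.17189143e-03, -1.11349155e-05]), 'eef_pos': array([0.20968514, 0.61455296, 0.23024837]), 'tcp_rot': array([ 1.63640052e-01,  9.86519594e-01, -1.00686472e-03, -9.82639307e-05]), 'ft_force': array([0.02524045, 0.32008985, 0.71999419]), 'ft_torque': array([ 0.05000386, -0.00643252,  0.04690755]), 'opening': 0.9950309996884796}
scene [[572.42299672   0.         316.2321051 ]
 [  0.         572.42299672 237.88497487]
 [  0.           0.           1.        ]] [1.11192861 0.06235882 0.86918345] [ 0.62451409  0.72633477 -0.22200013 -0.18203271]
top [[511.40926221   0.         318.04588464]
 [  0.         511.40926221 244.09593701]
 [  0.           0.           1.        ]] [ 0.43242411 -0.03409912  0.98791858] [-0.69901862  0.71128975 -0.05467748  0.0494998 ]
```

View pics/scene0.png

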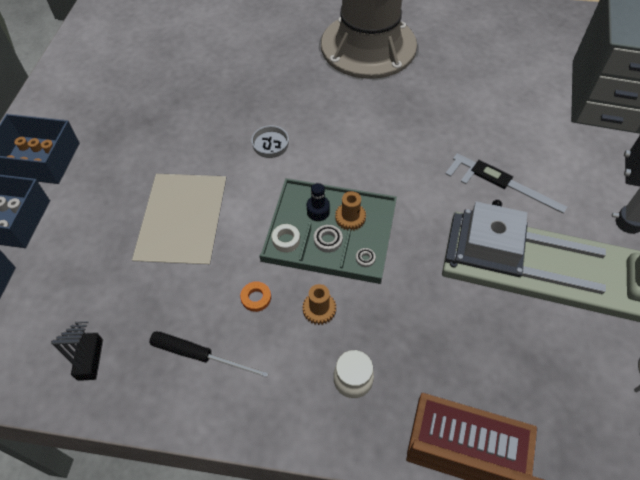

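View pics/top0.png

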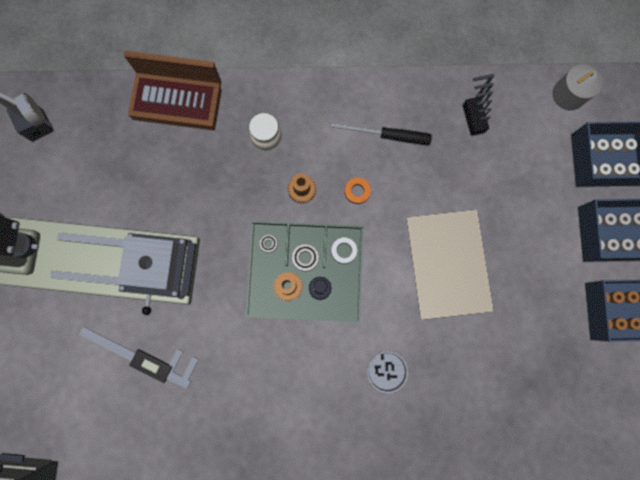

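Scene view: tray with insert (318,203), hub (350,210) in front, bearing (328,237), collar (286,236), small bearing (366,257). The mat is at (180,218) and the arbor bore at (498,228). Top view (x up, y left): hub (288,287), insert (320,288), bearing (305,257), bore (146,262), mat centre (449,264). The second hub at (302,187) is farther away and is the decoy.

```bash
cat > h.py <<'E'
import numpy as np, cv2
from scipy.spatial.transform import Rotation as R
from rig import monitor, grab_frame
def cam(f): return np.array(f["intrinsics"]),np.array(f["origin"]),R.from_quat(f["attitude"]).as_matrix()
def cast(f,uv,z):
    K,o,A=cam(f); uv=np.atleast_2d(np.float64(uv))
    d=np.c_[uv,np.ones(len(uv))]@np.linalg.inv(K).T@A.T
    return o+d*((z-o[2])/d[:,2])[:,None]
def proj(f,p):
    K,o,A=cam(f); c=(np.atleast_2d(p)-o)@A@K.T; return c[:,:2]/c[:,2:]
def state():
    s=monitor.get_state(); m=R.from_quat(s["tcp_rot"]).as_matrix()
    print("t",round(s["time"],2),"tcp",s["eef_pos"].round(4),"toolx",m[:,0].round(3),"tooly",m[:,1].round(3),"z",m[:,2].round(3),"F",s["ft_force"].round(1),"open",round(s["opening"],3),"q",s["qpos"].round(2)); return s,m
def blobs(mask,amin=30):
    n,l,st,c=cv2.connectedComponentsWithStats(mask.astype(np.uint8))
    return [(l==i,st[i],c[i]) for i in range(1,n) if st[i][4]>=amin]
E
python3 - <<'E'
from h import *
F={n:grab_frame(n) for n in("top","scene")}
import pickle; pickle.dump(F,open("F0.pkl","wb"))
for n,f in F.items():
    img=f["pixels"]; hsv=cv2.cvtColor(img,cv2.COLOR_BGR2HSV); H,S,V=cv2.split(hsv)
    print(n)
    def show(nm,mask,zs,amin=60):
        mask=cv2.morphologyEx(mask.astype(np.uint8),cv2.MORPH_OPEN,np.ones((2,2)))
        for m,st,c in blobs(mask,amin):
            cs=max(cv2.findContours(m.astype(np.uint8),0,1)[0],key=len)
            print(nm,st,c.round(1),"minrect",[np.round(x,1) for x in cv2.minAreaRect(cs)],[cast(f,c,z)[0].round(4)[:2].tolist() for z in zs])
    show("orange",(H<20)&(S>140)&(V>60),(0.018,0.064),150)
    show("dark",(V<45),(0.03,0.079),150)
    show("green",(H>55)&(H<90)&(S>35)&(V>40),(0.0,.014),1500)
    show("mat",(H>10)&(H<30)&(S>25)&(S<120)&(V>140),(0.003,),1500)
    show("white",(S<25)&(V>180),(0.024,),60)
t=F["top"]["pixels"]; a=cv2.resize(t[212:328,240:370],None,fx=5,fy=5,interpolation=cv2.INTER_CUBIC)
b=cv2.resize(t[225:305,105:200],(0,0),fx=5,fy=5,interpolation=cv2.INTER_CUBIC)[:, :150*0+475]
cv2.imwrite("pics/trayzoom.png",a); cv2.imwrite("pics/blockzoom.png",b); print(a.shape,b.shape)
E
```

```text
top
orange [346 179  25  25 383] [358.1 191. ] minrect [array([358., 191.]), array([24., 24.]), np.float64(90.0)] [[0.6796, -0.1224], [0.6679, -0.1182]]
dark [464  98  25  38 604] [475.9 117. ] minrect [array([476.2, 116.7]), array([36. , 19.8]), np.float64(77.0)] [[0.8224, -0.358], [0.8025, -0.3414]]
dark [ 21 124  32  18 321] [ 37.4 132.2] minrect [array([ 37., 132.]), array([13.4, 30.4]), np.float64(63.4)] [[0.8045, 0.5009], [0.7855, 0.4736]]
dark [592 125  48  10 428] [615.6 129.2] minrect [array([615.5, 129.5]), array([ 9., 47.]), np.float64(90.0)] [[0.793, -0.6314], [0.7746, -0.6009]]
dark [382 129  50  17 394] [409.  137.3] minrect [array([406.7, 136.8]), array([49.2, 11.3]), np.float64(8.1)] [[0.7828, -0.2241], [0.7649, -0.2143]]
dark [583 173  57  14 338] [610.9 182.5] minrect [array([611. , 179.5]), array([13., 56.]), np.float64(90.0)] [[0.6855, -0.6112], [0.6726, -0.5817]]
dark [599 202  41   6 164] [619.9 204.4] minrect [array([619.1, 204.4]), array([ 4.7, 40. ]), np.float64(87.8)] [[0.6419, -0.6241], [0.6312, -0.5939]]
dark [  0 216  18  41 518] [  6.7 236.4] minrect [ar
[... 3667 characters left out ...]
 26.  460.1] minrect [array([ 26.6, 460.3]), array([61.3,  4.8]), np.float64(27.3)] [[0.9968, -0.3797], [1.0036, -0.3539]]
green [ 262  181  134   99 5684] [333.  231.3] minrect [array([328.9, 228.1]), array([121.7,  83. ]), np.float64(10.5)] [[0.5293, -0.0085], [0.5387, -0.0073]]
mat [ 135  176   91   89 6300] [181.4 220.3] minrect [array([180.2, 219.2]), array([75. , 97.1]), np.float64(10.8)] [[0.5477, -0.29]]
white [274 226  26  21 218] [286.3 236.2] minrect [array([286.5, 236. ]), array([20., 25.]), np.float64(90.0)] [[0.5679, -0.087]]
white [338 352  35  33 917] [355.1 368.2] minrect [array([355., 368.]), array([32., 34.]), np.float64(90.0)] [[0.7918, 0.062]]
(580, 650, 3) (400, 475, 3)
```

View pics/trayzoom.png

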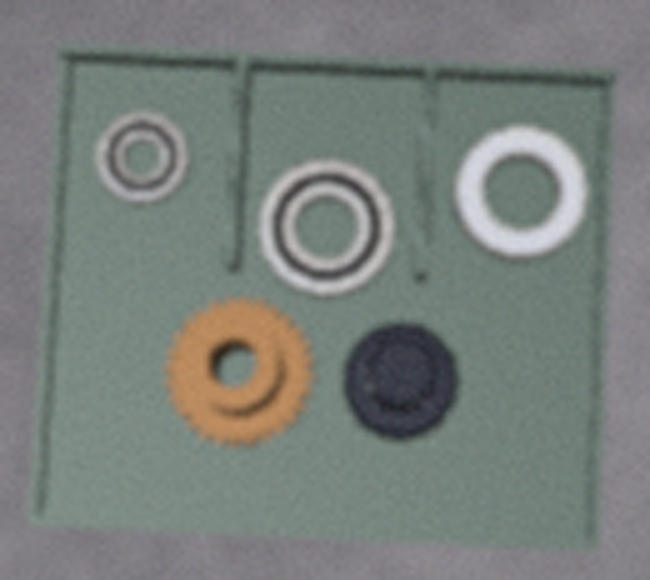

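View pics/blockzoom.png

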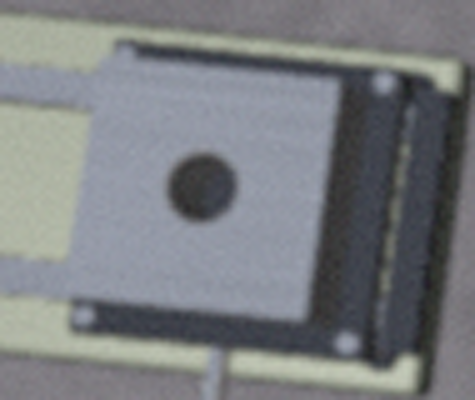

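Tray zoom (crop origin 240,212, ×5): bearing centre (327,227), flange (239,371), boss top hole (237,364), insert base (401,381). Block zoom (origin 105,225): bore (203,187), block top edges clear. The two cameras disagree by 6–15 mm for the same objects, so I'll check scales via the mat and tray corners.

```bash
python3 - <<'E'
from h import *; import pickle
F=pickle.load(open("F0.pkl","rb"))
for n,f in F.items():
    img=f["pixels"]; H,S,V=cv2.split(cv2.cvtColor(img,cv2.COLOR_BGR2HSV))
    for nm,m,z in(("mat",(H>10)&(H<30)&(S>25)&(S<120)&(V>140),.003),("tray",(H>55)&(H<95)&(S>20)&(V>40)&(V<200),.0)):
        m=cv2.morphologyEx(m.astype(np.uint8),cv2.MORPH_OPEN,np.ones((3,3)))
        B=[b for b in blobs(m,1500) if (nm=="mat" or 250<b[2][0]<400)]
        for b,st,c in B:
            hull=cv2.convexHull(max(cv2.findContours(b.astype(np.uint8),0,1)[0],key=len))
            for e in np.arange(2,12,.5):
                q=cv2.approxPolyDP(hull,e,True)[:,0]
                if len(q)==4: break
            P=cast(f,q,z)[:,:2]; print(n,nm,q.tolist(),P.round(3).tolist(),"sides",np.linalg.norm(P-np.roll(P,-1,0),axis=1).round(3))
    for p in([0,0,0],[.21,.615,.231]): print("proj",p,proj(f,p).round(1))
E
```

```text
top mat [[475, 210], [492, 310], [421, 318], [408, 218]] [[0.641, -0.353], [0.445, -0.373], [0.433, -0.237], [0.627, -0.22]] sides [0.197 0.137 0.195 0.134]
top tray [[252, 221], [362, 226], [358, 321], [247, 312]] [[0.627, 0.086], [0.614, -0.13], [0.429, -0.116], [0.45, 0.096]] sides [0.216 0.185 0.213 0.177]
proj [0, 0, 0] [[299.9 565.2]]
proj [0.21, 0.615, 0.231] [[-149.5  490.4]]
scene mat [[224, 178], [208, 263], [134, 259], [156, 175]] [[0.438, -0.236], [0.63, -0.217], [0.642, -0.35], [0.45, -0.37]] sides [0.193 0.133 0.193 0.135]
scene tray [[285, 179], [395, 197], [380, 278], [260, 256]] [[0.421, -0.118], [0.434, 0.097], [0.614, 0.086], [0.601, -0.13]] sides [0.216 0.181 0.216 0.18 ]
proj [0, 0, 0] [[367.9  45.4]]
proj [0.21, 0.615, 0.231] [[725.5  44.5]]
```

```bash
python3 -m pendant '[{"offset":[0,0,0],"rot":[0,0,0],"grip":1}]'; python3 -c "
from h import *; state()"
```

```text
time: 0.3
eef_pos: [0.2098, 0.615, 0.231]
tcp_rot: [0.164, 0.987, -0.0, -0.0]
ft_force: [0.5, -0.2, 0.6]
opening: 1.003
t 0.3 tcp [0.2098 0.615  0.231 ] toolx [-0.946  0.323 -0.   ] tooly [ 0.323  0.946 -0.001] z [-0.    -0.001 -1.   ] F [ 0.5 -0.2  0.6] open 1.003 q [-1.34  0.4   0.05  1.54 -0.02  1.21 -0.05]
```

```bash
python3 - <<'E'
from h import *; import pickle
F=pickle.load(open("F0.pkl","rb")); s,t=F["scene"],F["top"]
print("cabinet base corners (scene,z0)",cast(s,[[573,122],[640,131]],0).round(3).tolist())
for z in(.1,.2,.3): print("cab top view z",z,cast(t,[[20,458],[57,460]],z).round(3).tolist())
for nm,uv,z in(("bearing",(305,257),.019),("flange",(287.4,285.8),.018),("bosstop",(287.2,284.2),.064),("insbase",(319.8,287.8),.032),("bore",(145.2,262),.089),("small",(268.3,243.4),.015),("collar",(344.3,250.3),.024)): print(nm,cast(t,uv,z)[0].round(4)[:2])
# block yaw from top edge points in the zoom (x right = -y world)
e=np.array([[340,76],[306,322],[70,300],[95,72]])/5+[105,225]-.4
P=cast(t,e,.089)[:,:2]; print("block corners",P.round(3).tolist(),np.linalg.norm(P-np.roll(P,-1,0),axis=1).round(3))
a=cv2.resize(s["pixels"][170:290,255:405],None,fx=5,fy=5,interpolation=cv2.INTER_CUBIC); cv2.imwrite("pics/sz.png",a)
E
```

```text
cabinet base corners (scene,z0) [[0.185, 0.448, 0.0], [0.192, 0.581, 0.0]]
cab top view z 0.1 [[0.216, 0.455, 0.1], [0.212, 0.394, 0.1]]
cab top view z 0.2 [[0.241, 0.4, 0.2], [0.237, 0.346, 0.2]]
cab top view z 0.3 [[0.265, 0.345, 0.3], [0.262, 0.298, 0.3]]
bearing [ 0.5518 -0.0172]
flange [0.4976 0.0169]
bosstop [0.4974 0.0149]
insbase [ 0.4919 -0.0442]
bore [0.5391 0.2636]
small [0.5799 0.0531]
collar [ 0.5628 -0.0922]
block corners [[0.578, 0.216], [0.491, 0.226], [0.5, 0.309], [0.581, 0.303]] [0.088 0.083 0.081 0.087]
```

View pics/sz.png

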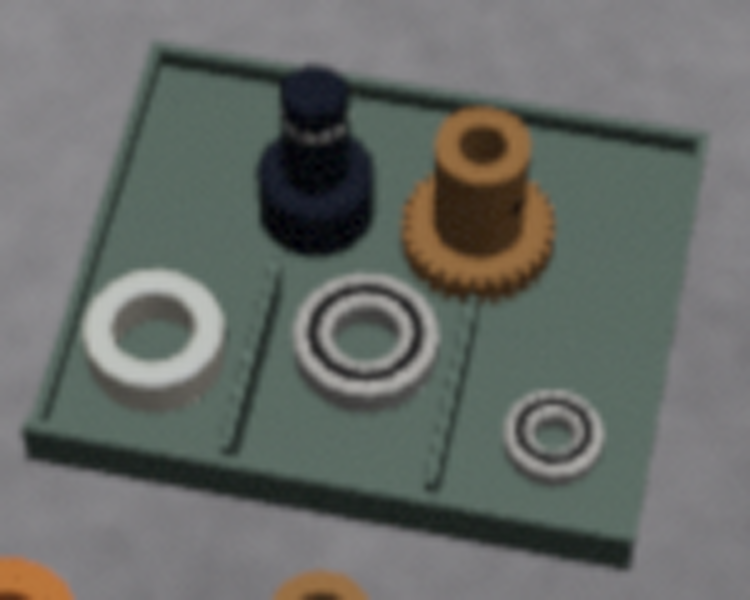

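Scene zoom (origin 255,170, ×5): bearing top (367,336), boss top (483,147), insert top (315,97), collar top (154,329).

```bash
python3 - <<'E'
from h import *; import pickle
F=pickle.load(open("F0.pkl","rb")); s,t=F["scene"],F["top"]
for nm,uv,z in(("bearing",(367,336),.019),("boss",(483,147),.064),("instop",(315,97),.079),("collar",(154,329),.024),("small",(554,430),.015)):
    print(nm,cast(s,np.array(uv)/5+[255,170]-.4,z)[0].round(4)[:2])
img=s["pixels"][190:270,440:540]; cv2.imwrite("pics/sb.png",cv2.resize(img,None,fx=6,fy=6,interpolation=cv2.INTER_CUBIC))
g=cv2.cvtColor(s["pixels"],cv2.COLOR_BGR2GRAY)
for nm,f,(u,v) in(("s",s,(498,228)),("t",t,(146,262))):
    g=cv2.cvtColor(f["pixels"],cv2.COLOR_BGR2GRAY); w=g[v-14:v+15,u-14:u+15]
    m=w<(int(w.min())+int(np.median(w)))/2
    for b,st,c in blobs(m,20): print(nm,st,(c+[u-14,v-14]).round(1),cast(f,st[:2]+st[2:4]/2-.5+[u-14,v-14],.089)[0].round(4))
E
python3 -m pendant '[{"offset":[0,0,-4]},{"offset":[0,0,-4]},{"offset":[0,0,-4]},{"offset":[0,0,-4]},{"offset":[0,-4,0]},{"offset":[0,-4,0]},{"offset":[0,-4,0]},{"offset":[0,-4,0]},{"offset":[0,-4,0]},{"offset":[0,0,0]}]'
```

```text
bearing [ 0.5551 -0.0141]
boss [0.4997 0.019 ]
instop [ 0.4978 -0.041 ]
collar [ 0.5664 -0.0889]
small [0.582  0.0558]
s [  7   8  15  12 136] [498.2 227.1] [0.5423 0.266  0.089 ]
t [  7   8  13  13 138] [145. 262.] [0.5391 0.2639 0.089 ]schema error: expected keys offset, rot, grip
```

```bash
python3 -m pendant '[{"offset":[0,0,-4],"rot":[0,0,0],"grip":1},{"offset":[0,0,-4],"rot":[0,0,0],"grip":1},{"offset":[0,0,-4],"rot":[0,0,0],"grip":1},{"offset":[0,0,-4],"rot":[0,0,0],"grip":1},{"offset":[0,-4,0],"rot":[0,0,0],"grip":1},{"offset":[0,-4,0],"rot":[0,0,0],"grip":1},{"offset":[0,-4,0],"rot":[0,0,0],"grip":1},{"offset":[0,-4,0],"rot":[0,0,0],"grip":1},{"offset":[0,-4,0],"rot":[0,0,0],"grip":1},{"offset":[0,0,0],"rot":[0,0,0],"grip":1}]'; python3 -c "
from h import *; state()"
```

```text
time: 1.3
eef_pos: [0.1443, 0.422, 0.3921]
tcp_rot: [0.164, 0.987, 0.0, -0.0]
ft_force: [0.8, 0.8, 0.2]
opening: 1.001
t 1.3 tcp [0.1443 0.422  0.3921] toolx [-0.946  0.323  0.   ] tooly [0.323 0.946 0.   ] z [-0.  0. -1.] F [0.8 0.8 0.2] open 1.001 q [-1.37 -0.06  0.03  1.73  0.    1.47 -0.1 ]
```

Now an arc about the base to over the tray.

```bash
python3 -m pendant '[{"offset":[-4.7,0,0],"rot":[0,0,0.11],"grip":1},{"offset":[-4.7,0,0],"rot":[0,0,0.11],"grip":1},{"offset":[-4.7,0,0],"rot":[0,0,0.11],"grip":1},{"offset":[-4.7,0,0],"rot":[0,0,0.11],"grip":1},{"offset":[-4.7,0,0],"rot":[0,0,0.11],"grip":1},{"offset":[-4.7,0,0],"rot":[0,0,0.11],"grip":1},{"offset":[-4.7,0,0],"rot":[0,0,0.11],"grip":1},{"offset":[-4.7,0,0],"rot":[0,0,0.11],"grip":1},{"offset":[-4.7,0,0],"rot":[0,0,0.11],"grip":1},{"offset":[-4.7,0,0],"rot":[0,0,0.11],"grip":1},{"offset":[-2,0,0],"rot":[0,0,0.11],"grip":0.6},{"offset":[0,0,0],"rot":[0,0,0.09],"grip":0.4}]' ; python3 - <<'E'
from h import *
s,m=state()
print("tool shift cm to hub@z.2:",(m.T@(np.array([.4986,.017,.2])-s["eef_pos"])*100).round(1))
E
```

```text
time: 2.5
eef_pos: [0.453, 0.0738, 0.3918]
tcp_rot: [0.731, 0.682, 0.0, 0.001]
ft_force: [-0.3, 0.5, -0.5]
opening: 0.707
t 2.5 tcp [0.453  0.0738 0.3918] toolx [ 0.07   0.998 -0.   ] tooly [ 0.998 -0.07   0.001] z [ 0.001 -0.    -1.   ] F [-0.3  0.5 -0.5] open 0.707 q [-0.85 -0.06  0.56  1.72  0.03  1.47 -0.36]
tool shift cm to hub@z.2: [-5.3  4.9 19.2]
```

```bash
python3 -m pendant '[{"offset":[-2.6,2.4,4],"rot":[0,0,0],"grip":0.4},{"offset":[-2.7,2.5,3.2],"rot":[0,0,0],"grip":0.4},{"offset":[0,0,4],"rot":[0,0,0],"grip":0.4},{"offset":[0,0,4],"rot":[0,0,0],"grip":0.4},{"offset":[0,0,4],"rot":[0,0,0],"grip":0.4},{"offset":[0,0,4],"rot":[0,0,0],"grip":0.4},{"offset":[0,0,3],"rot":[0,0,0],"grip":0.4},{"offset":[0,0,0],"rot":[0,0,0],"grip":0.4}]' ; python3 - <<'E'
from h import *
s,m=state()
o=[]
for n in("scene","top"):
    f=grab_frame(n); p=proj(f,[s["eef_pos"],[.4986,.017,.064]]); print(n,p.round(1))
    c=p[0].astype(int); a=f["pixels"][c[1]-45:c[1]+45,c[0]-50:c[0]+50]
    o.append(cv2.resize(a,(400,360),interpolation=cv2.INTER_CUBIC))
cv2.imwrite("pics/hub1.png",np.hstack(o))
E
```

```text
time: 3.3
eef_pos: [0.4933, 0.0239, 0.1282]
tcp_rot: [0.727, 0.686, -0.004, -0.002]
ft_force: [-1.3, 1.0, -0.4]
opening: 0.7
t 3.3 tcp [0.4933 0.0239 0.1282] toolx [ 0.058  0.998 -0.003] tooly [ 0.998 -0.058 -0.008] z [-0.008 -0.003 -1.   ] F [-1.3  1.  -0.4] open 0.7 q [-0.68  0.29  0.64  2.02 -0.21  0.91  0.01]
scene [[356.1 173. ]
 [350.2 198.4]]
top [[279.8 284.1]
 [286.  283.5]]
```

View pics/hub1.png

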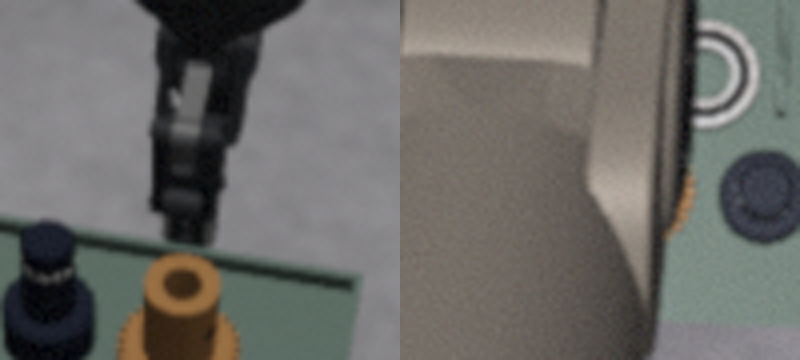

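Scene (left): front fingertip's lower end at about pixel (353,188), hub boss below it at (351,199). The top view is blocked by the arm.

```bash
python3 - <<'E'
from h import *
s,m=state(); f=grab_frame("scene")
for d in(.03,.037,.044): print(d,proj(f,s["eef_pos"]+m@[0,d,-.005]).round(1), proj(f,s["eef_pos"]+m@[0,d,0]).round(1))
print("to hub above z.1",(m.T@(np.array([.4986,.017,.1])-s["eef_pos"])*100).round(2))
print("tilt rotvec tool", (R.from_matrix(m).inv()*R.from_matrix(np.c_[[.063,.998,0],[.998,-.063,0],[0,0,-1]])).as_rotvec().round(4))
E
```

```text
t 3.4 tcp [0.4969 0.0241 0.1323] toolx [ 0.058  0.998 -0.001] tooly [ 0.998 -0.058  0.   ] z [ 0.    -0.001 -1.   ] F [ 0.3 -0.3  1.1] open 0.7 q [-0.68  0.28  0.64  2.02 -0.21  0.91  0.01]
0.03 [[353.  185.1]] [[352.8 187. ]]
0.037 [[352.2 188.4]] [[352.1 190.3]]
0.044 [[351.4 191.8]] [[351.3 193.7]]
to hub above z.1 [-0.7   0.21  3.23]
tilt rotvec tool [0.0004 0.0007 0.005 ]
```

```bash
python3 -m pendant '[{"offset":[-0.7,0.2,0],"rot":[0,0,0],"grip":0.4},{"offset":[0,0,2.2],"rot":[0,0,0],"grip":0.4},{"offset":[0,0,2],"rot":[0,0,0],"grip":0.4},{"offset":[0,0,2],"rot":[0,0,0],"grip":0.4},{"offset":[0,0,2],"rot":[0,0,0],"grip":0.4},{"offset":[0,0,1],"rot":[0,0,0],"grip":0.4},{"offset":[0,0,0.5],"rot":[0,0,0],"grip":0.4},{"offset":[0,0,0],"rot":[0,0,0],"grip":0.4},{"offset":[0,0,0],"rot":[0,0,0],"grip":0.4}]' ; python3 - <<'E'
from h import *
s,m=state(); print("to hub grasp",(m.T@(np.array([.4986,.017,.031])-s["eef_pos"])*100).round(2))
E
```

```text
time: 4.35
eef_pos: [0.4987, 0.0171, 0.0358]
tcp_rot: [0.727, 0.686, 0.001, 0.0]
ft_force: [-0.4, -0.0, 0.9]
opening: 0.695
t 4.35 tcp [0.4987 0.0171 0.0358] toolx [0.058 0.998 0.001] tooly [ 0.998 -0.058  0.002] z [ 0.002  0.    -1.   ] F [-0.4 -0.   0.9] open 0.695 q [-0.58  0.44  0.56  2.09 -0.36  0.71  0.15]
to hub grasp [-0.02 -0.01  0.48]
```

```bash
python3 -m pendant '[{"offset":[0,0,0.4],"rot":[0,0,0],"grip":0.4},{"offset":[0,0,0],"rot":[0,0,0],"grip":0},{"offset":[0,0,0],"rot":[0,0,0],"grip":-0.2},{"offset":[0,0,0],"rot":[0,0,0],"grip":-0.3},{"offset":[0,0,0],"rot":[0,0,0],"grip":-0.6},{"offset":[0,0,0],"rot":[0,0,0],"grip":-0.6},{"offset":[0,0,0],"rot":[0,0,0],"grip":-0.6},{"offset":[0,0,0],"rot":[0,0,0],"grip":-0.6}]' 60 ; python3 -c "
from h import *; state()"
```

```text
time: 5.15
eef_pos: [0.4974, 0.0173, 0.0312]
tcp_rot: [0.727, 0.686, -0.0, -0.001]
ft_force: [-2.2, -0.1, 5.5]
opening: 0.38
t 5.15 tcp [0.4974 0.0173 0.0312] toolx [0.058 0.998 0.001] tooly [ 0.998 -0.058 -0.001] z [-0.001  0.001 -1.   ] F [-2.2 -0.1  5.5] open 0.38 q [-0.57  0.45  0.55  2.09 -0.36  0.7   0.16]
```

```bash
python3 -m pendant '[{"offset":[0,0,-1],"rot":[0,0,0],"grip":-0.6},{"offset":[0,0,-2],"rot":[0,0,0],"grip":-0.6},{"offset":[0,0,-3],"rot":[0,0,0],"grip":-0.6},{"offset":[0,0,-3],"rot":[0,0,0],"grip":-0.6},{"offset":[0,0,-3],"rot":[0,0,0],"grip":-0.6},{"offset":[0,0,-1],"rot":[0,0,0],"grip":-0.6},{"offset":[0,0,0],"rot":[0,0,0],"grip":-0.6}]' ; python3 -m pendant '[{"offset":[-1.5,0.5,0],"rot":[0,0,0],"grip":-0.6},{"offset":[-3.2,1,0],"rot":[0,0,0],"grip":-0.6},{"offset":[-3.2,1,0],"rot":[0,0,0],"grip":-0.6},{"offset":[-3.2,1,0],"rot":[0,0,0],"grip":-0.6},{"offset":[-3.2,1,0],"rot":[0,0,0],"grip":-0.6},{"offset":[-3.2,1,0],"rot":[0,0,0],"grip":-0.6},{"offset":[-3.2,1,0],"rot":[0,0,0],"grip":-0.6},{"offset":[-3.2,1,0],"rot":[0,0,0],"grip":-0.6},{"offset":[-3.2,1,0],"rot":[0,0,0],"grip":-0.6},{"offset":[-3.2,1,0],"rot":[0,0,0],"grip":-0.6},{"offset":[-2,0.8,0],"rot":[0,0,0],"grip":-0.6},{"offset":[0,0,0],"rot":[0,0,0],"grip":-0.6}]'; python3 - <<'E'
from h import *
s,m=state(); print("to hub place above",(m.T@(np.array([.581,-.321,.15])-s["eef_pos"])*100).round(2))
f=grab_frame("scene"); p=proj(f,s["eef_pos"])[0].astype(int); print(p)
cv2.imwrite("pics/carry.png",cv2.resize(f["pixels"][90:330,60:380],None,fx=2,fy=2))
E
```

```text
time: 5.85
eef_pos: [0.4985, 0.0173, 0.1617]
tcp_rot: [0.727, 0.686, 0.001, 0.0]
ft_force: [0.5, 0.7, -5.8]
opening: 0.386
time: 7.05
eef_pos: [0.58, -0.3154, 0.1579]
tcp_rot: [0.729, 0.685, -0.002, -0.0]
ft_force: [-0.7, -0.4, -4.6]
opening: 0.382
t 7.05 tcp [ 0.58   -0.3154  0.1579] toolx [ 0.063  0.998 -0.003] tooly [ 0.998 -0.063 -0.004] z [-0.004 -0.002 -1.   ] F [-0.7 -0.4 -4.6] open 0.382 q [-0.03  0.57  0.68  1.6  -0.38  1.11  0.67]
to hub place above [-0.55  0.14  0.79]
[140 179]
```

View pics/carry.png

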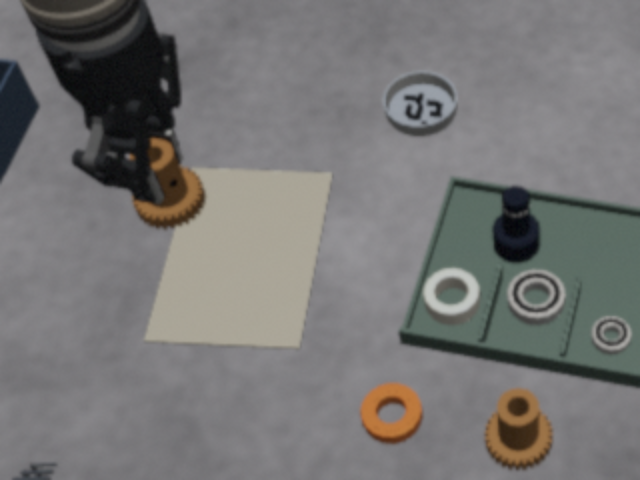

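Hub is held upright (crop ~ (168,185)); the tray's other parts are undisturbed. Lowering.

```bash
python3 -m pendant '[{"offset":[-0.5,0.1,0],"rot":[0,0,0],"grip":-0.6},{"offset":[0,0,3],"rot":[0,0,0],"grip":-0.6},{"offset":[0,0,3],"rot":[0,0,0],"grip":-0.6},{"offset":[0,0,3],"rot":[0,0,0],"grip":-0.6},{"offset":[0,0,1.5],"rot":[0,0,0],"grip":-0.6},{"offset":[0,0,1],"rot":[0,0,0],"grip":-0.6},{"offset":[0,0,0.5],"rot":[0,0,0],"grip":-0.6},{"offset":[0,0,0],"rot":[0,0,0],"grip":-0.6},{"offset":[0,0,0],"rot":[0,0,0],"grip":-0.6}]' ; python3 -c "
from h import *; state()"
```

```text
time: 8.0
eef_pos: [0.5835, -0.3169, 0.0421]
tcp_rot: [0.727, 0.686, 0.0, 0.001]
ft_force: [-0.5, -0.4, -4.4]
opening: 0.384
t 8.0 tcp [ 0.5835 -0.3169  0.0421] toolx [ 0.058  0.998 -0.001] tooly [ 0.998 -0.058  0.002] z [ 0.002 -0.001 -1.   ] F [-0.5 -0.4 -4.4] open 0.384 q [ 0.02  0.69  0.6   1.68 -0.47  0.92  0.75]
```

```bash
python3 -m pendant '[{"offset":[0,0,0.6],"rot":[0,0,0],"grip":-0.6},{"offset":[0,0,0.3],"rot":[0,0,0],"grip":-0.6},{"offset":[0,0,0.1],"rot":[0,0,0],"grip":-0.6},{"offset":[0,0,0.1],"rot":[0,0,0],"grip":-0.6},{"offset":[0,0,0.1],"rot":[0,0,0],"grip":-0.6},{"offset":[0,0,0],"rot":[0,0,0],"grip":-0.6},{"offset":[0,0,0],"rot":[0,0,0],"grip":-0.6}]' ; python3 -c "
from h import *; state()"
```

```text
time: 8.7
eef_pos: [0.5825, -0.3161, 0.0303]
tcp_rot: [0.727, 0.686, 0.0, -0.001]
ft_force: [-3.6, 3.6, 4.4]
opening: 0.379
t 8.7 tcp [ 0.5825 -0.3161  0.0303] toolx [0.058 0.998 0.001] tooly [ 0.998 -0.058 -0.   ] z [-0.     0.001 -1.   ] F [-3.6  3.6  4.4] open 0.379 q [ 0.03  0.71  0.59  1.68 -0.48  0.9   0.75]
```

```bash
python3 -m pendant '[{"offset":[0,0,0],"rot":[0,0,0],"grip":-0.1},{"offset":[0,0,0],"rot":[0,0,0],"grip":0.1},{"offset":[0,0,0],"rot":[0,0,0],"grip":0.3},{"offset":[0,0,0],"rot":[0,0,0],"grip":0.4},{"offset":[0,0,0],"rot":[0,0,0],"grip":0.4},{"offset":[0,0,-2],"rot":[0,0,0],"grip":0.4},{"offset":[0,0,-3],"rot":[0,0,0],"grip":0.4},{"offset":[0,0,-3],"rot":[0,0,0],"grip":0.4},{"offset":[0,0,-3],"rot":[0,0,0],"grip":0.4},{"offset":[0,0,0],"rot":[0,0,0],"grip":0.4}]' ; python3 - <<'E'
from h import *
s,m=state(); print("to insert above",(m.T@(np.array([.495,-.0425,.15])-s["eef_pos"])*100).round(2))
E
```

```text
time: 9.7
eef_pos: [0.5851, -0.3186, 0.1437]
tcp_rot: [0.727, 0.686, 0.001, 0.004]
ft_force: [-0.7, -0.5, 0.7]
opening: 0.698
t 9.7 tcp [ 0.5851 -0.3186  0.1437] toolx [ 0.058  0.998 -0.004] tooly [ 0.998 -0.058  0.008] z [ 0.008 -0.004 -1.   ] F [-0.7 -0.5  0.7] open 0.698 q [-0.02  0.58  0.67  1.61 -0.4   1.08  0.69]
to insert above [ 27.03 -10.6   -0.81]
```

```bash
python3 -m pendant '[{"offset":[2,-0.8,-0.8],"rot":[0,0,0],"grip":0.4},{"offset":[3.1,-1.2,0],"rot":[0,0,0],"grip":0.3},{"offset":[3.1,-1.2,0],"rot":[0,0,0],"grip":0.3},{"offset":[3.1,-1.2,0],"rot":[0,0,0],"grip":0.3},{"offset":[3.1,-1.2,0],"rot":[0,0,0],"grip":0.3},{"offset":[3.1,-1.2,0],"rot":[0,0,0],"grip":0.3},{"offset":[3.1,-1.2,0],"rot":[0,0,0],"grip":0.3},{"offset":[3.1,-1.2,0],"rot":[0,0,0],"grip":0.3},{"offset":[2.2,-0.9,0],"rot":[0,0,0],"grip":0.3},{"offset":[1,-0.4,0],"rot":[0,0,0],"grip":0.3},{"offset":[0,0,0],"rot":[0,0,0],"grip":0.3},{"offset":[0,0,0],"rot":[0,0,0],"grip":0.3}]' ; python3 - <<'E'
from h import *
s,m=state(); print("to insert above",(m.T@(np.array([.495,-.0425,.1])-s["eef_pos"])*100).round(2))
o=[]
for n,c in(("scene",(210,200)),("top",(440,270))):
    f=grab_frame(n); o.append(cv2.resize(f["pixels"][c[1]-75:c[1]+75,c[0]-90 :c[0]+90],(400,333)))
cv2.imwrite("pics/mat1.png",np.hstack(o))
E
```

```text
time: 10.9
eef_pos: [0.4937, -0.0429, 0.1469]
tcp_rot: [0.728, 0.686, -0.0, 0.001]
ft_force: [-0.1, -0.8, 0.0]
opening: 0.65
t 10.9 tcp [ 0.4937 -0.0429  0.1469] toolx [ 0.059  0.998 -0.001] tooly [ 0.998 -0.059  0.001] z [ 0.001 -0.001 -1.   ] F [-0.1 -0.8  0. ] open 0.65 q [-0.61  0.27  0.71  2.01 -0.21  0.94  0.15]
to insert above [0.05 0.12 4.69]
```

View pics/mat1.png

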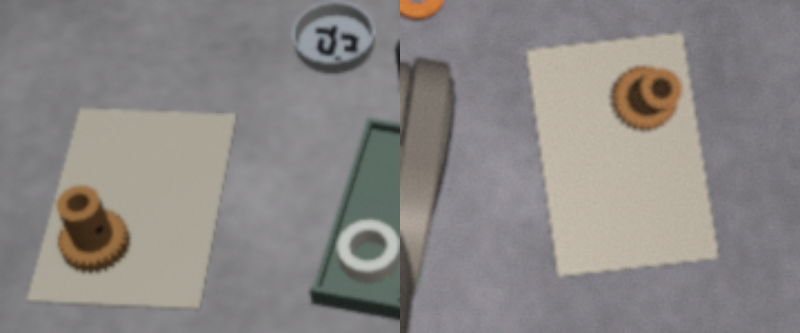

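Hub stands upright on the mat (left crop (93,225), right crop (645,97)). Now the insert.

```bash
python3 -m pendant '[{"offset":[0,0.1,2],"rot":[0,0,0],"grip":0.3},{"offset":[0,0,3],"rot":[0,0,0],"grip":0.3},{"offset":[0,0,2.5],"rot":[0,0,0],"grip":0.3},{"offset":[0,0,1.5],"rot":[0,0,0],"grip":0.3},{"offset":[0,0,1],"rot":[0,0,0],"grip":0.3},{"offset":[0,0,0.5],"rot":[0,0,0],"grip":0.3},{"offset":[0,0,0],"rot":[0,0,0],"grip":0.3},{"offset":[0,0,0],"rot":[0,0,0],"grip":0.3}]' ; python3 - <<'E'
from h import *
s,m=state(); print("to insert",(m.T@(np.array([.495,-.0425,.042])-s["eef_pos"])*100).round(2))
E
```

```text
time: 11.8
eef_pos: [0.4951, -0.0421, 0.0425]
tcp_rot: [0.727, 0.686, 0.001, 0.0]
ft_force: [0.5, -0.4, 0.3]
opening: 0.65
t 11.8 tcp [ 0.4951 -0.0421  0.0425] toolx [0.058 0.998 0.   ] tooly [ 0.998 -0.058  0.001] z [ 0.001  0.    -1.   ] F [ 0.5 -0.4  0.3] open 0.65 q [-0.5   0.44  0.61  2.09 -0.38  0.72  0.29]
to insert [-0.04 -0.01  0.05]
```

```bash
python3 -m pendant '[{"offset":[0,0,0],"rot":[0,0,0],"grip":0},{"offset":[0,0,0],"rot":[0,0,0],"grip":-0.3},{"offset":[0,0,0],"rot":[0,0,0],"grip":-0.4},{"offset":[0,0,0],"rot":[0,0,0],"grip":-0.5},{"offset":[0,0,0],"rot":[0,0,0],"grip":-0.8},{"offset":[0,0,0],"rot":[0,0,0],"grip":-0.8},{"offset":[0,0,0],"rot":[0,0,0],"grip":-0.8},{"offset":[0,0,0],"rot":[0,0,0],"grip":-0.8}]' 60 ; python3 -c "
from h import *; state()"; python3 -m pendant '[{"offset":[0,0,-1],"rot":[0,0,0],"grip":-0.8},{"offset":[0,0,-2],"rot":[0,0,0],"grip":-0.8},{"offset":[0,0,-3],"rot":[0,0,0],"grip":-0.8},{"offset":[0,0,-3],"rot":[0,0,0],"grip":-0.8},{"offset":[0,0,-1],"rot":[0,0,0],"grip":-0.8},{"offset":[0,0,0],"rot":[0,0,0],"grip":-0.8}]' ; python3 - <<'E'
from h import *
s,m=state(); print("to mat pl",(m.T@(np.array([.495,-.269,.14])-s["eef_pos"])*100).round(2))
E
```

```text
time: 12.6
eef_pos: [0.4929, -0.0415, 0.042]
tcp_rot: [0.727, 0.686, -0.001, -0.001]
ft_force: [-3.6, 1.1, 5.6]
opening: 0.278
t 12.6 tcp [ 0.4929 -0.0415  0.042 ] toolx [0.058 0.998 0.001] tooly [ 0.998 -0.058 -0.003] z [-0.003  0.001 -1.   ] F [-3.6  1.1  5.6] open 0.278 q [-0.5   0.44  0.61  2.09 -0.38  0.73  0.29]
time: 13.2
eef_pos: [0.4954, -0.0415, 0.1429]
tcp_rot: [0.727, 0.686, 0.002, 0.001]
ft_force: [-0.4, 0.7, -5.0]
opening: 0.278
t 13.2 tcp [ 0.4954 -0.0415  0.1429] toolx [0.057 0.998 0.001] tooly [ 0.998 -0.057  0.003] z [ 0.003  0.001 -1.   ] F [-0.4  0.7 -5. ] open 0.278 q [-0.61  0.28  0.72  2.01 -0.23  0.93  0.16]
to mat pl [-22.71   1.27   0.27]
```

```bash
python3 -m pendant '[{"offset":[-1.5,0.1,0],"rot":[0,0,0],"grip":-0.8},{"offset":[-3,0.2,0],"rot":[0,0,0],"grip":-0.8},{"offset":[-3,0.2,0],"rot":[0,0,0],"grip":-0.8},{"offset":[-3,0.2,0],"rot":[0,0,0],"grip":-0.8},{"offset":[-3,0.2,0],"rot":[0,0,0],"grip":-0.8},{"offset":[-3,0.2,0],"rot":[0,0,0],"grip":-0.8},{"offset":[-3,0.2,0],"rot":[0,0,0],"grip":-0.8},{"offset":[-2.2,0.1,0],"rot":[0,0,0],"grip":-0.8},{"offset":[-1,0,0],"rot":[0,0,0],"grip":-0.8},{"offset":[0,0,0],"rot":[0,0,0],"grip":-0.8},{"offset":[0,0,0],"rot":[0,0,0],"grip":-0.8}]' ; python3 - <<'E'
from h import *
s,m=state(); print("to mat pl",(m.T@(np.array([.495,-.269,.0415])-s["eef_pos"])*100).round(2))
E
```

```text
time: 14.3
eef_pos: [0.4949, -0.2673, 0.1406]
tcp_rot: [0.727, 0.687, 0.0, -0.001]
ft_force: [-0.3, -0.0, -4.9]
opening: 0.275
t 14.3 tcp [ 0.4949 -0.2673  0.1406] toolx [0.057 0.998 0.002] tooly [ 0.998 -0.057 -0.002] z [-0.002  0.002 -1.   ] F [-0.3 -0.  -4.9] open 0.275 q [-0.15  0.42  0.73  1.86 -0.34  0.99  0.67]
to mat pl [-0.19  0.04  9.91]
```

```bash
python3 -m pendant '[{"offset":[0,0,2],"rot":[0,0,0],"grip":-0.8},{"offset":[0,0,3],"rot":[0,0,0],"grip":-0.8},{"offset":[0,0,2],"rot":[0,0,0],"grip":-0.8},{"offset":[0,0,1],"rot":[0,0,0],"grip":-0.8},{"offset":[0,0,0.7],"rot":[0,0,0],"grip":-0.8},{"offset":[0,0,0.4],"rot":[0,0,0],"grip":-0.8},{"offset":[0,0,0.2],"rot":[0,0,0],"grip":-0.8},{"offset":[0,0,0.2],"rot":[0,0,0],"grip":-0.8},{"offset":[0,0,0],"rot":[0,0,0],"grip":-0.8},{"offset":[0,0,0],"rot":[0,0,0],"grip":-0.8}]' ; python3 -c "
from h import *; state()"
```

```text
time: 15.3
eef_pos: [0.4955, -0.2694, 0.0472]
tcp_rot: [0.727, 0.686, 0.0, 0.0]
ft_force: [-0.1, -1.2, -5.6]
opening: 0.276
t 15.3 tcp [ 0.4955 -0.2694  0.0472] toolx [ 0.058  0.998 -0.   ] tooly [ 0.998 -0.058  0.001] z [ 0.001 -0.    -1.   ] F [-0.1 -1.2 -5.6] open 0.276 q [-0.08  0.55  0.65  1.93 -0.45  0.81  0.76]
```

```bash
python3 -m pendant '[{"offset":[0,0,0.2],"rot":[0,0,0],"grip":-0.8},{"offset":[0,0,0.1],"rot":[0,0,0],"grip":-0.8},{"offset":[0,0,0.1],"rot":[0,0,0],"grip":-0.8},{"offset":[0,0,0.1],"rot":[0,0,0],"grip":-0.8},{"offset":[0,0,0.1],"rot":[0,0,0],"grip":-0.8},{"offset":[0,0,0],"rot":[0,0,0],"grip":-0.8}]' ; python3 -c "
from h import *; state()"
```

```text
time: 15.9
eef_pos: [0.4952, -0.2692, 0.041]
tcp_rot: [0.727, 0.686, 0.0, -0.0]
ft_force: [-0.9, 0.2, -3.5]
opening: 0.275
t 15.9 tcp [ 0.4952 -0.2692  0.041 ] toolx [0.058 0.998 0.   ] tooly [ 0.998 -0.058  0.   ] z [ 0.  0. -1.] F [-0.9  0.2 -3.5] open 0.275 q [-0.07  0.56  0.64  1.93 -0.46  0.8   0.76]
```

```bash
python3 -m pendant '[{"offset":[0,0,0.1],"rot":[0,0,0],"grip":-0.8},{"offset":[0,0,0],"rot":[0,0,0],"grip":-0.8},{"offset":[0,0,0],"rot":[0,0,0],"grip":-0.3},{"offset":[0,0,0],"rot":[0,0,0],"grip":-0.1},{"offset":[0,0,0],"rot":[0,0,0],"grip":0.2},{"offset":[0,0,0],"rot":[0,0,0],"grip":0.3},{"offset":[0,0,0],"rot":[0,0,0],"grip":0.3},{"offset":[0,0,-2],"rot":[0,0,0],"grip":0.3},{"offset":[0,0,-3],"rot":[0,0,0],"grip":0.3},{"offset":[0,0,-3],"rot":[0,0,0],"grip":0.5},{"offset":[0,0,-2],"rot":[0,0,0],"grip":0.68},{"offset":[0,0,0],"rot":[0,0,0],"grip":0.68}]' ; python3 - <<'E'
from h import *
s,m=state(); print("to bearing above",(m.T@(np.array([.5535,-.0157,.12])-s["eef_pos"])*100).round(2))
E
```

```text
time: 17.1
eef_pos: [0.4971, -0.2705, 0.1427]
tcp_rot: [0.727, 0.686, 0.001, 0.003]
ft_force: [-0.3, -0.3, 1.1]
opening: 0.841
t 17.1 tcp [ 0.4971 -0.2705  0.1427] toolx [ 0.058  0.998 -0.002] tooly [ 0.998 -0.058  0.006] z [ 0.006 -0.002 -1.   ] F [-0.3 -0.3  1.1] open 0.841 q [-0.16  0.42  0.74  1.86 -0.34  0.98  0.67]
to bearing above [25.77  4.14  2.26]
```

```bash
python3 -m pendant '[{"offset":[2,0.3,0],"rot":[0,0,0],"grip":0.68},{"offset":[3.1,0.5,0],"rot":[0,0,0],"grip":0.68},{"offset":[3.1,0.5,0],"rot":[0,0,0],"grip":0.68},{"offset":[3.1,0.5,0],"rot":[0,0,0],"grip":0.68},{"offset":[3.1,0.5,0],"rot":[0,0,0],"grip":0.68},{"offset":[3.1,0.5,0],"rot":[0,0,0],"grip":0.68},{"offset":[3.1,0.5,0],"rot":[0,0,0],"grip":0.68},{"offset":[3.1,0.5,0],"rot":[0,0,0],"grip":0.68},{"offset":[2,0.3,0],"rot":[0,0,0],"grip":0.68},{"offset":[0,0,0],"rot":[0,0,0],"grip":0.68},{"offset":[0,0,0],"rot":[0,0,0],"grip":0.68}]' ; python3 - <<'E'
from h import *
s,m=state(); print("to bearing",(m.T@(np.array([.5535,-.0157,.004])-s["eef_pos"])*100).round(2))
f=grab_frame("scene"); cv2.imwrite("pics/b1.png",cv2.resize(f["pixels"][150:300,130:410],None,fx=2.8,fy=2.8,interpolation=cv2.INTER_CUBIC))
for d in(.036,.043,.05,-.036): print(d,proj(f,s["eef_pos"]+m@[0,d,-.008]).round(1),((proj(f,s["eef_pos"]+m@[0,d,-.008])-[130,150])*2.8).round())
E
```

```text
time: 18.2
eef_pos: [0.5503, -0.0154, 0.139]
tcp_rot: [0.727, 0.687, -0.001, -0.0]
ft_force: [0.6, -0.6, 0.2]
opening: 0.841
t 18.2 tcp [ 0.5503 -0.0154  0.139 ] toolx [ 0.057  0.998 -0.001] tooly [ 0.998 -0.057 -0.001] z [-0.002 -0.001 -1.   ] F [ 0.6 -0.6  0.2] open 0.841 q [-0.61  0.39  0.7   1.89 -0.3   0.97  0.17]
to bearing [ 0.    0.34 13.5 ]
0.036 [[323.4 207.9]] [[542. 162.]]
0.043 [[322.5 211.4]] [[539. 172.]]
0.05 [[321.6 215. ]] [[536. 182.]]
-0.036 [[332.4 173. ]] [[567.  64.]]
```

View pics/b1.png

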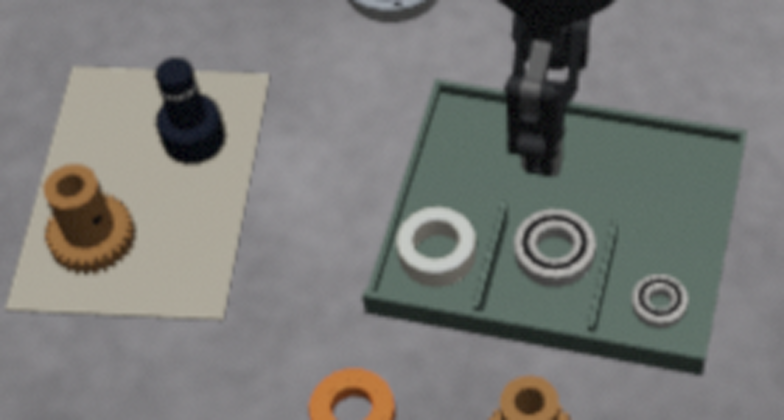

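Both parts stand on the mat; the fingertip shows at crop (541,168), as predicted, so calibration and kinematics agree. Descending on the bearing.

```bash
python3 -m pendant '[{"offset":[0,0.3,2],"rot":[0,0,0],"grip":0.68},{"offset":[0,0,3],"rot":[0,0,0],"grip":0.68},{"offset":[0,0,3],"rot":[0,0,0],"grip":0.68},{"offset":[0,0,2],"rot":[0,0,0],"grip":0.68},{"offset":[0,0,0.5],"rot":[0,0,0],"grip":0.68},{"offset":[0,0,0],"rot":[0,0,0],"grip":0.68},{"offset":[0,0,0],"rot":[0,0,0],"grip":0.68}]' ; python3 - <<'E'
from h import *
s,m=state(); print("to bearing",(m.T@(np.array([.5535,-.0157,.004])-s["eef_pos"])*100).round(2))
E
```

```text
time: 18.95
eef_pos: [0.5548, -0.0161, 0.0359]
tcp_rot: [0.728, 0.686, 0.001, 0.001]
ft_force: [0.1, 0.3, -0.2]
opening: 0.844
t 18.95 tcp [ 0.5548 -0.0161  0.0359] toolx [ 0.059  0.998 -0.   ] tooly [ 0.998 -0.059  0.002] z [ 0.002 -0.    -1.   ] F [ 0.1  0.3 -0.2] open 0.844 q [-0.52  0.54  0.61  1.96 -0.43  0.77  0.27]
to bearing [ 0.04 -0.14  3.19]
```

```bash
python3 -m pendant '[{"offset":[0,-0.1,0.8],"rot":[0,0,0],"grip":0.68},{"offset":[0,0,0.8],"rot":[0,0,0],"grip":0.68},{"offset":[0,0,0.7],"rot":[0,0,0],"grip":0.68},{"offset":[0,0,0.4],"rot":[0,0,0],"grip":0.68},{"offset":[0,0,0.2],"rot":[0,0,0],"grip":0.68},{"offset":[0,0,0.2],"rot":[0,0,0],"grip":0.68},{"offset":[0,0,0],"rot":[0,0,0],"grip":0.6},{"offset":[0,0,0],"rot":[0,0,0],"grip":0.5},{"offset":[0,0,0],"rot":[0,0,0],"grip":0.4},{"offset":[0,0,0],"rot":[0,0,0],"grip":0.3}]' 40; python3 -c "
from h import *; state()"
```

```text
time: 19.95
eef_pos: [0.553, -0.0151, 0.004]
tcp_rot: [0.727, 0.686, 0.0, -0.0]
ft_force: [-1.4, 0.7, 0.1]
opening: 0.651
t 19.95 tcp [ 0.553  -0.0151  0.004 ] toolx [0.058 0.998 0.   ] tooly [ 0.998 -0.058  0.   ] z [ 0.  0. -1.] F [-1.4  0.7  0.1] open 0.651 q [-0.49  0.58  0.57  1.97 -0.47  0.72  0.31]
```

```bash
python3 -m pendant '[{"offset":[0,0,0],"rot":[0,0,0],"grip":0.2},{"offset":[0,0,0],"rot":[0,0,0],"grip":0},{"offset":[0,0,0],"rot":[0,0,0],"grip":-0.2},{"offset":[0,0,0],"rot":[0,0,0],"grip":-0.2},{"offset":[0,0,0],"rot":[0,0,0],"grip":-0.2},{"offset":[0,0,0],"rot":[0,0,0],"grip":-0.2}]' 60; python3 -c "
from h import *; state()";  python3 -m pendant '[{"offset":[0,0,-0.5],"rot":[0,0,0],"grip":-0.2},{"offset":[0,0,-1],"rot":[0,0,0],"grip":-0.2},{"offset":[0,0,-3],"rot":[0,0,0],"grip":-0.2},{"offset":[0,0,-4],"rot":[0,0,0],"grip":-0.2},{"offset":[0,0,-4],"rot":[0,0,0],"grip":-0.2},{"offset":[0,0,-3],"rot":[0,0,0],"grip":-0.2},{"offset":[0,0,-2],"rot":[0,0,0],"grip":-0.2},{"offset":[0,0,0],"rot":[0,0,0],"grip":-0.2}]' ; python3 - <<'E'
from h import *
s,m=state(); print("to bore above",(m.T@(np.array([.5407,.265,.16])-s["eef_pos"])*100).round(2))
E
```

```text
time: 20.55
eef_pos: [0.553, -0.015, 0.0047]
tcp_rot: [0.727, 0.686, 0.0, -0.0]
ft_force: [-3.1, -0.1, 7.6]
opening: 0.581
t 20.55 tcp [ 0.553  -0.015   0.0047] toolx [0.058 0.998 0.001] tooly [ 0.998 -0.058 -0.   ] z [-0.     0.001 -1.   ] F [-3.1 -0.1  7.6] open 0.581 q [-0.49  0.58  0.57  1.97 -0.47  0.72  0.31]
time: 21.35
eef_pos: [0.5553, -0.0154, 0.1823]
tcp_rot: [0.727, 0.686, 0.003, 0.002]
ft_force: [0.0, -0.5, -1.9]
opening: 0.578
t 21.35 tcp [ 0.5553 -0.0154  0.1823] toolx [0.058 0.998 0.002] tooly [ 0.998 -0.058  0.007] z [ 0.007  0.001 -1.   ] F [ 0.  -0.5 -1.9] open 0.578 q [-0.64  0.34  0.73  1.84 -0.26  1.05  0.14]
to bore above [27.91 -3.1   2.25]
```

```bash
python3 -m pendant '[{"offset":[1.5,-0.2,0],"rot":[0,0,0],"grip":-0.2},{"offset":[3,-0.3,0],"rot":[0,0,0],"grip":-0.2},{"offset":[3,-0.3,0],"rot":[0,0,0],"grip":-0.2},{"offset":[3,-0.3,0],"rot":[0,0,0],"grip":-0.2},{"offset":[3,-0.3,0],"rot":[0,0,0],"grip":-0.2},{"offset":[3,-0.3,0],"rot":[0,0,0],"grip":-0.2},{"offset":[3,-0.4,0],"rot":[0,0,0],"grip":-0.2},{"offset":[3,-0.4,0],"rot":[0,0,0],"grip":-0.2},{"offset":[3,-0.3,0],"rot":[0,0,0],"grip":-0.2},{"offset":[1.5,-0.3,0],"rot":[0,0,0],"grip":-0.2},{"offset":[0,0,0],"rot":[0,0,0],"grip":-0.2},{"offset":[0,0,0],"rot":[0,0,0],"grip":-0.2}]' ; python3 - <<'E'
from h import *
s,m=state(); print("to bore above",(m.T@(np.array([.5407,.265,.1])-s["eef_pos"])*100).round(2))
f=grab_frame("scene"); cv2.imwrite("pics/blk1.png",cv2.resize(f["pixels"][100:290,400:640],None,fx=3,fy=3,interpolation=cv2.INTER_CUBIC))
print(((proj(f,[[.5407,.265,.089]])-[400,100])*3).round())
E
```

```text
time: 22.55
eef_pos: [0.5376, 0.2543, 0.1783]
tcp_rot: [0.728, 0.686, -0.001, 0.0]
ft_force: [-0.0, -0.4, -0.3]
opening: 0.581
t 22.55 tcp [0.5376 0.2543 0.1783] toolx [ 0.059  0.998 -0.002] tooly [ 0.998 -0.059 -0.001] z [-0.001 -0.002 -1.   ] F [-0.  -0.4 -0.3] open 0.581 q [-1.01  0.41  0.65  1.75 -0.28  1.08 -0.33]
to bore above [1.1  0.25 7.83]
[[292. 380.]]
```

View pics/blk1.png

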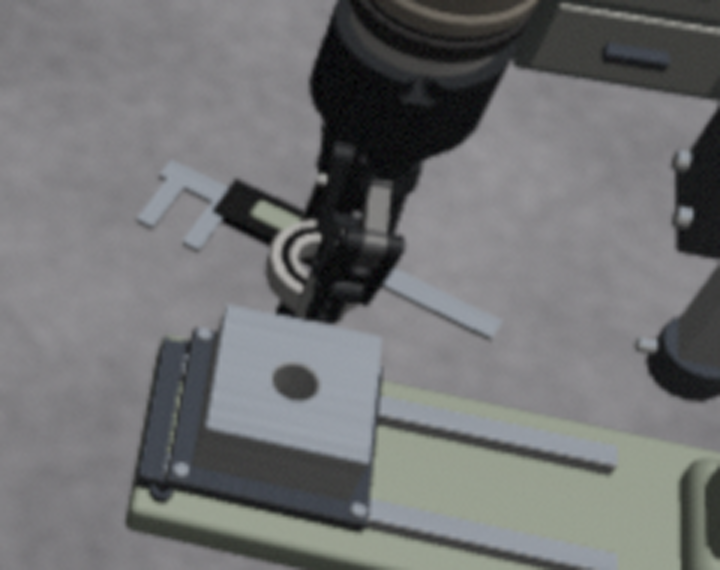

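Bearing is held over the near side of the block: its left edge is at crop (268,262), its ring top at (308,217); bore at (296,381).

```bash
python3 - <<'E'
from h import *
s,m=state(); f=grab_frame("scene"); a=np.linspace(0,2*np.pi,200)
c=s["eef_pos"]*[1,1,0]+[0,0,s["eef_pos"][2]+.0145]
for nm,z,r in(("top",0,.026),("bot",-.015,.026),("bore",0,.0125)):
    P=(proj(f,c+[0,0,z]+r*np.c_[np.cos(a),np.sin(a),0*a])-[400,100])*3
    print(nm,P.min(0).round(),P.max(0).round())
img=cv2.resize(f["pixels"][145:225,470:550],None,fx=7,fy=7,interpolation=cv2.INTER_CUBIC)
P=((proj(f,c+.026*np.c_[np.cos(a),np.sin(a),0*a])-[470,145]+.5)*7).astype(int); cv2.polylines(img,[P],True,(0,0,255),1)
P=((proj(f,c+.0125*np.c_[np.cos(a),np.sin(a),0*a])-[470,145]+.5)*7).astype(int); cv2.polylines(img,[P],True,(0,255,255),1)
cv2.imwrite("pics/ring.png",img)
E
```

```text
t 22.6 tcp [0.5379 0.2536 0.1786] toolx [ 0.061  0.998 -0.002] tooly [ 0.998 -0.061 -0.   ] z [-0.    -0.002 -1.   ] F [-0.4 -0.7 -0.4] open 0.578 q [-1.01  0.41  0.65  1.75 -0.28  1.08 -0.33]
top [268. 215.] [375. 296.]
bot [261. 233.] [366. 314.]
bore [296. 235.] [347. 274.]
```

View pics/ring.png

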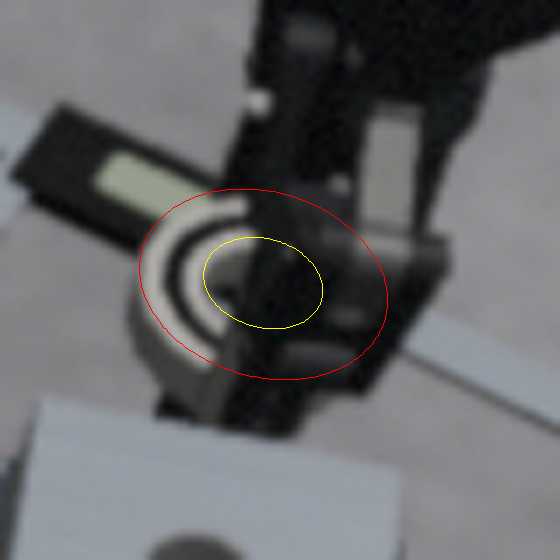

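The projected ring (TCP-centred) coincides with the bearing, so it sits centred in the grip to about 1 mm. Moving over the bore and lowering.

```bash
python3 -m pendant '[{"offset":[0.6,0.2,0],"rot":[0,0,0],"grip":-0.2},{"offset":[0.6,0.1,0],"rot":[0,0,0],"grip":-0.2},{"offset":[0,0,1],"rot":[0,0,0],"grip":-0.2},{"offset":[0,0,2],"rot":[0,0,0],"grip":-0.2},{"offset":[0,0,2],"rot":[0,0,0],"grip":-0.2},{"offset":[0,0,1.5],"rot":[0,0,0],"grip":-0.2},{"offset":[0,0,0.8],"rot":[0,0,0],"grip":-0.2},{"offset":[0,0,0],"rot":[0,0,0],"grip":-0.2},{"offset":[0,0,0],"rot":[0,0,0],"grip":-0.2}]' ; python3 - <<'E'
from h import *
s,m=state(); print("to bore ",(m.T@(np.array([.5415,.2655,.0895])-s["eef_pos"])*100).round(2))
E
```

```text
time: 23.55
eef_pos: [0.5419, 0.2681, 0.1063]
tcp_rot: [0.727, 0.686, 0.0, 0.0]
ft_force: [0.1, 1.1, -1.7]
opening: 0.579
t 23.55 tcp [0.5419 0.2681 0.1063] toolx [0.058 0.998 0.   ] tooly [ 0.998 -0.058  0.001] z [ 0.001  0.    -1.   ] F [ 0.1  1.1 -1.7] open 0.579 q [-0.98  0.51  0.6   1.79 -0.34  0.95 -0.29]
to bore  [-0.27 -0.03  1.68]
```

```bash
python3 -m pendant '[{"offset":[-0.3,0,0.5],"rot":[0,0,0],"grip":-0.2},{"offset":[0,0,0.5],"rot":[0,0,0],"grip":-0.2},{"offset":[0,0,0.2],"rot":[0,0,0],"grip":-0.2},{"offset":[0,0,0.2],"rot":[0,0,0],"grip":-0.2},{"offset":[0,0,0.1],"rot":[0,0,0],"grip":-0.2},{"offset":[0,0,0],"rot":[0,0,0],"grip":-0.2},{"offset":[0,0,0],"rot":[0,0,0],"grip":-0.2}]' ; python3 - <<'E'
from h import *
s,m=state(); print("to bore ",(m.T@(np.array([.5415,.2655,.0895])-s["eef_pos"])*100).round(2))
E
```

```text
time: 24.25
eef_pos: [0.5413, 0.2651, 0.0909]
tcp_rot: [0.727, 0.686, 0.0, -0.0]
ft_force: [0.5, 0.4, -1.3]
opening: 0.576
t 24.25 tcp [0.5413 0.2651 0.0909] toolx [0.058 0.998 0.   ] tooly [ 0.998 -0.058  0.   ] z [ 0.  0. -1.] F [ 0.5  0.4 -1.3] open 0.576 q [-0.97  0.52  0.59  1.8  -0.36  0.92 -0.28]
to bore  [0.04 0.02 0.14]
```

```bash
python3 -m pendant '[{"offset":[0,0,0.1],"rot":[0,0,0],"grip":-0.2},{"offset":[0,0,0.1],"rot":[0,0,0],"grip":-0.2},{"offset":[0,0,0],"rot":[0,0,0],"grip":-0.2},{"offset":[0,0,0],"rot":[0,0,0],"grip":-0.2}]' ; python3 -c "
from h import *; state()"
```

```text
time: 24.65
eef_pos: [0.5415, 0.2652, 0.0898]
tcp_rot: [0.727, 0.686, 0.0, -0.0]
ft_force: [-1.6, -0.7, 5.9]
opening: 0.581
t 24.65 tcp [0.5415 0.2652 0.0898] toolx [0.058 0.998 0.001] tooly [ 0.998 -0.058  0.   ] z [ 0.     0.001 -1.   ] F [-1.6 -0.7  5.9] open 0.581 q [-0.97  0.53  0.59  1.81 -0.36  0.92 -0.28]
```

```bash
python3 -m pendant '[{"offset":[0,0,0],"rot":[0,0,0],"grip":0.2},{"offset":[0,0,0],"rot":[0,0,0],"grip":0.3},{"offset":[0,0,0],"rot":[0,0,0],"grip":0.45},{"offset":[0,0,0],"rot":[0,0,0],"grip":0.6},{"offset":[0,0,0],"rot":[0,0,0],"grip":0.6},{"offset":[0,0,-1],"rot":[0,0,0],"grip":0.6},{"offset":[0,0,-3],"rot":[0,0,0],"grip":0.6},{"offset":[0,0,-3],"rot":[0,0,0],"grip":0.6},{"offset":[0,0,-3],"rot":[0,0,0],"grip":0.6},{"offset":[-3,0,0],"rot":[0,0,0],"grip":0.5},{"offset":[-4,0,0],"rot":[0,0,0],"grip":0.4},{"offset":[-4,0,0],"rot":[0,0,0],"grip":0.4}]'; python3 -m pendant '[{"offset":[-4,0.4,0],"rot":[0,0,0],"grip":0.4},{"offset":[-4,0.4,0],"rot":[0,0,0],"grip":0.4},{"offset":[-4,0.4,0],"rot":[0,0,0],"grip":0.4},{"offset":[-4,0.2,0],"rot":[0,0,0],"grip":0.4},{"offset":[-4,0,0],"rot":[0,0,0],"grip":0.4},{"offset":[-4,0,0],"rot":[0,0,0],"grip":0.4},{"offset":[-4,0,0],"rot":[0,0,0],"grip":0.4},{"offset":[-4,0,0],"rot":[0,0,0],"grip":0.4},{"offset":[-4,0,0],"rot":[0,0,0],"grip":0.4},{"offset":[-2,0,0],"rot":[0,0,0],"grip":0.4},{"offset":[0,0,0],"rot":[0,0,0],"grip":0.4}]'; python3 - <<'E'
from h import *
s,m=state(); print("to insert mat",(m.T@(np.array([.4953,-.2690,.15])-s["eef_pos"])*100).round(2))
o=[]
for n,c in(("scene",(498,222)),("top",(146,262))):
    f=grab_frame(n); cv2.imwrite(f"{n}_p.png",f["pixels"]); o.append(cv2.resize(f["pixels"][c[1]-35:c[1]+35,c[0]-40:c[0]+40],(400,350),interpolation=cv2.INTER_CUBIC))
cv2.imwrite("pics/blk2.png",np.hstack(o))
E
```

```text
time: 25.85
eef_pos: [0.535, 0.1544, 0.1899]
tcp_rot: [0.727, 0.687, 0.001, 0.0]
ft_force: [0.9, -0.7, 0.5]
opening: 0.702
time: 26.95
eef_pos: [0.5256, -0.2295, 0.19]
tcp_rot: [0.73, 0.684, -0.0, 0.001]
ft_force: [-0.0, 0.1, -0.6]
opening: 0.703
t 26.95 tcp [ 0.5256 -0.2295  0.19  ] toolx [ 0.065  0.998 -0.002] tooly [ 0.998 -0.065  0.001] z [ 0.001 -0.003 -1.   ] F [-0.   0.1 -0.6] open 0.703 q [-0.28  0.39  0.79  1.79 -0.31  1.09  0.55]
to insert mat [-4.12 -2.78  4.  ]
```

View pics/blk2.png

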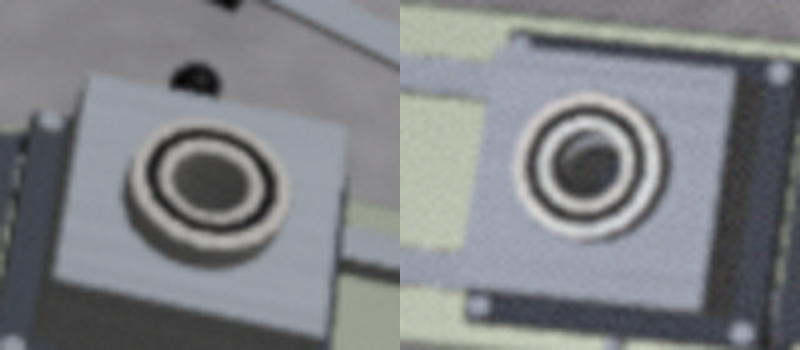

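Bearing lies flat on the block: top view ring centre at about pixel (143.2,259.8), scene view (499.6,223.4).

```bash
python3 - <<'E'
from h import *; import pickle
F=pickle.load(open("F0.pkl","rb"))
print("top",cast(F["top"],(143.2,259.8),.104)[0].round(4),"bore",cast(F["top"],(145,262),.089)[0].round(4))
print("scene",cast(F["scene"],(499.6,223.4),.104)[0].round(4),"bore",cast(F["scene"],(498,227.5),.089)[0].round(4))
E
python3 -m pendant '[{"offset":[-1.5,-1,0],"rot":[0,0,0],"grip":0.3},{"offset":[-1.5,-1,0],"rot":[0,0,0],"grip":0.3},{"offset":[-1.1,-0.8,2],"rot":[0,0,0],"grip":0.3},{"offset":[0,0,2],"rot":[0,0,0],"grip":0.3},{"offset":[0,0,0],"rot":[0,0,0],"grip":0.3},{"offset":[0,0,0],"rot":[0,0,0],"grip":0.3}]'; python3 - <<'E'
from h import *
s,m=state(); print("to insert mat",(m.T@(np.array([.4953,-.2690,.042])-s["eef_pos"])*100).round(2))
E
```

```text
top [0.5413 0.2622 0.104 ] bore [0.5391 0.2639 0.089 ]
scene [0.5447 0.2647 0.104 ] bore [0.5423 0.266  0.089 ]
time: 27.65
eef_pos: [0.496, -0.2645, 0.1491]
tcp_rot: [0.727, 0.686, -0.0, -0.0]
ft_force: [0.2, -0.4, 1.2]
opening: 0.652
t 27.65 tcp [ 0.496  -0.2645  0.1491] toolx [0.058 0.998 0.   ] tooly [ 0.998 -0.058 -0.   ] z [-0.  0. -1.] F [ 0.2 -0.4  1.2] open 0.652 q [-0.19  0.42  0.78  1.86 -0.34  1.    0.67]
to insert mat [-0.45 -0.04 10.71]
```

Both views put the bearing 2.7 mm off the bore axis (limit 8). Fetching the insert back.

```bash
python3 -m pendant '[{"offset":[-0.4,0,0.5],"rot":[0,0,0],"grip":0.3},{"offset":[0,0,3],"rot":[0,0,0],"grip":0.3},{"offset":[0,0,3],"rot":[0,0,0],"grip":0.3},{"offset":[0,0,2.2],"rot":[0,0,0],"grip":0.3},{"offset":[0,0,1.5],"rot":[0,0,0],"grip":0.3},{"offset":[0,0,0.5],"rot":[0,0,0],"grip":0.3},{"offset":[0,0,0],"rot":[0,0,0],"grip":0.3},{"offset":[0,0,0],"rot":[0,0,0],"grip":0.3}]' ; python3 - <<'E'
from h import *
s,m=state(); print("to insert mat",(m.T@(np.array([.4953,-.2690,.042])-s["eef_pos"])*100).round(2))
E
```

```text
time: 28.45
eef_pos: [0.4971, -0.2689, 0.0429]
tcp_rot: [0.727, 0.686, 0.0, 0.001]
ft_force: [0.5, 0.3, 0.5]
opening: 0.648
t 28.45 tcp [ 0.4971 -0.2689  0.0429] toolx [ 0.058  0.998 -0.001] tooly [ 0.998 -0.058  0.002] z [ 0.002 -0.001 -1.   ] F [0.5 0.3 0.5] open 0.648 q [-0.09  0.56  0.67  1.93 -0.48  0.81  0.78]
to insert mat [-0.02 -0.18  0.09]
```

```bash
python3 -m pendant '[{"offset":[0,-0.2,0.2],"rot":[0,0,0],"grip":0.1},{"offset":[0,0,0],"rot":[0,0,0],"grip":-0.2},{"offset":[0,0,0],"rot":[0,0,0],"grip":-0.4},{"offset":[0,0,0],"rot":[0,0,0],"grip":-0.5},{"offset":[0,0,0],"rot":[0,0,0],"grip":-0.8},{"offset":[0,0,0],"rot":[0,0,0],"grip":-0.8},{"offset":[0,0,0],"rot":[0,0,0],"grip":-0.8},{"offset":[0,0,0],"rot":[0,0,0],"grip":-0.8}]' 60 ; python3 -c "
from h import *; state()"; python3 -m pendant '[{"offset":[0,0,-1],"rot":[0,0,0],"grip":-0.8},{"offset":[0,0,-2],"rot":[0,0,0],"grip":-0.8},{"offset":[0,0,-3],"rot":[0,0,0],"grip":-0.8},{"offset":[0,0,-3],"rot":[0,0,0],"grip":-0.8},{"offset":[0,0,-1],"rot":[0,0,0],"grip":-0.8},{"offset":[0,0,0],"rot":[0,0,0],"grip":-0.8}]' ; python3 - <<'E'
from h import *
s,m=state(); print("to tray pl",(m.T@(np.array([.494,-.042,.14])-s["eef_pos"])*100).round(2))
E
```

```text
time: 29.25
eef_pos: [0.4952, -0.2683, 0.0405]
tcp_rot: [0.727, 0.686, 0.001, 0.001]
ft_force: [1.8, 0.4, 5.1]
opening: 0.271
t 29.25 tcp [ 0.4952 -0.2683  0.0405] toolx [ 0.058  0.998 -0.   ] tooly [ 0.998 -0.058  0.002] z [ 0.002 -0.    -1.   ] F [1.8 0.4 5.1] open 0.271 q [-0.09  0.56  0.67  1.93 -0.48  0.8   0.78]
time: 29.85
eef_pos: [0.4942, -0.2682, 0.1403]
tcp_rot: [0.727, 0.686, 0.0, 0.0]
ft_force: [-0.1, 0.5, -5.8]
opening: 0.274
t 29.85 tcp [ 0.4942 -0.2682  0.1403] toolx [0.058 0.998 0.   ] tooly [ 0.998 -0.058  0.001] z [ 0.001 -0.    -1.   ] F [-0.1  0.5 -5.8] open 0.274 q [-0.18  0.43  0.77  1.87 -0.36  0.99  0.69]
to tray pl [22.58 -1.33  0.03]
```

```bash
python3 -m pendant '[{"offset":[1.5,-0.1,0],"rot":[0,0,0],"grip":-0.8},{"offset":[3,-0.2,0],"rot":[0,0,0],"grip":-0.8},{"offset":[3,-0.2,0],"rot":[0,0,0],"grip":-0.8},{"offset":[3,-0.2,0],"rot":[0,0,0],"grip":-0.8},{"offset":[3,-0.2,0],"rot":[0,0,0],"grip":-0.8},{"offset":[3,-0.2,0],"rot":[0,0,0],"grip":-0.8},{"offset":[3,-0.1,0],"rot":[0,0,0],"grip":-0.8},{"offset":[2,-0.1,0],"rot":[0,0,0],"grip":-0.8},{"offset":[1,0,0],"rot":[0,0,0],"grip":-0.8},{"offset":[0,0,0],"rot":[0,0,0],"grip":-0.8},{"offset":[0,0,0],"rot":[0,0,0],"grip":-0.8}]' ; python3 - <<'E'
from h import *
s,m=state(); print("to tray pl",(m.T@(np.array([.494,-.042,.0415])-s["eef_pos"])*100).round(2))
E
```

```text
time: 30.95
eef_pos: [0.4936, -0.0441, 0.1392]
tcp_rot: [0.728, 0.686, -0.001, 0.0]
ft_force: [0.4, 0.0, -5.8]
opening: 0.274
t 30.95 tcp [ 0.4936 -0.0441  0.1392] toolx [ 0.059  0.998 -0.001] tooly [ 0.998 -0.059 -0.001] z [-0.001 -0.001 -1.   ] F [ 0.4  0.  -5.8] open 0.274 q [-0.65  0.29  0.78  2.02 -0.25  0.93  0.2 ]
to tray pl [0.22 0.04 9.77]
```

```bash
python3 -m pendant '[{"offset":[0.2,0,2],"rot":[0,0,0],"grip":-0.8},{"offset":[0,0,3],"rot":[0,0,0],"grip":-0.8},{"offset":[0,0,2],"rot":[0,0,0],"grip":-0.8},{"offset":[0,0,1],"rot":[0,0,0],"grip":-0.8},{"offset":[0,0,0.7],"rot":[0,0,0],"grip":-0.8},{"offset":[0,0,0.4],"rot":[0,0,0],"grip":-0.8},{"offset":[0,0,0.2],"rot":[0,0,0],"grip":-0.8},{"offset":[0,0,0.1],"rot":[0,0,0],"grip":-0.8},{"offset":[0,0,0],"rot":[0,0,0],"grip":-0.8},{"offset":[0,0,0],"rot":[0,0,0],"grip":-0.8}]' ; python3 - <<'E'
from h import *
s,m=state(); print("to tray pl",(m.T@(np.array([.494,-.042,.0415])-s["eef_pos"])*100).round(2))
E
```

```text
time: 31.95
eef_pos: [0.4949, -0.0406, 0.0463]
tcp_rot: [0.727, 0.686, 0.0, 0.0]
ft_force: [-1.7, -0.8, -5.9]
opening: 0.272
t 31.95 tcp [ 0.4949 -0.0406  0.0463] toolx [0.058 0.998 0.   ] tooly [ 0.998 -0.058  0.001] z [ 0.001  0.    -1.   ] F [-1.7 -0.8 -5.9] open 0.272 q [-0.55  0.45  0.67  2.09 -0.41  0.74  0.32]
to tray pl [-0.14 -0.08  0.48]
```

```bash
python3 -m pendant '[{"offset":[-0.1,-0.1,0.2],"rot":[0,0,0],"grip":-0.8},{"offset":[0,0,0.1],"rot":[0,0,0],"grip":-0.8},{"offset":[0,0,0.1],"rot":[0,0,0],"grip":-0.8},{"offset":[0,0,0.1],"rot":[0,0,0],"grip":-0.8},{"offset":[0,0,0],"rot":[0,0,0],"grip":-0.8},{"offset":[0,0,0],"rot":[0,0,0],"grip":-0.8}]' ; python3 -c "
from h import *; state()"
```

```text
time: 32.55
eef_pos: [0.4934, -0.0417, 0.0415]
tcp_rot: [0.727, 0.686, 0.0, -0.0]
ft_force: [-3.4, 1.4, 5.6]
opening: 0.284
t 32.55 tcp [ 0.4934 -0.0417  0.0415] toolx [0.058 0.998 0.001] tooly [ 0.998 -0.058 -0.   ] z [-0.     0.001 -1.   ] F [-3.4  1.4  5.6] open 0.284 q [-0.54  0.45  0.67  2.09 -0.42  0.73  0.33]
```

Seated. Release, rise and go to the hub on the mat.

```bash
python3 -m pendant '[{"offset":[0,0,0],"rot":[0,0,0],"grip":-0.3},{"offset":[0,0,0],"rot":[0,0,0],"grip":-0.1},{"offset":[0,0,0],"rot":[0,0,0],"grip":0.2},{"offset":[0,0,0],"rot":[0,0,0],"grip":0.3},{"offset":[0,0,0],"rot":[0,0,0],"grip":0.3},{"offset":[0,0,-2],"rot":[0,0,0],"grip":0.3},{"offset":[0,0,-3],"rot":[0,0,0],"grip":0.3},{"offset":[0,0,-3],"rot":[0,0,0],"grip":0.4},{"offset":[0,0,-2],"rot":[0,0,0],"grip":0.4},{"offset":[0,0,0],"rot":[0,0,0],"grip":0.4}]' ; python3 -m pendant '[{"offset":[-1.5,0.5,0],"rot":[0,0,0],"grip":0.4},{"offset":[-3,1.1,0],"rot":[0,0,0],"grip":0.4},{"offset":[-3,1.1,0],"rot":[0,0,0],"grip":0.4},{"offset":[-3,1.1,0],"rot":[0,0,0],"grip":0.4},{"offset":[-3,1.1,0],"rot":[0,0,0],"grip":0.4},{"offset":[-3,1.1,0],"rot":[0,0,0],"grip":0.4},{"offset":[-3,1.1,0],"rot":[0,0,0],"grip":0.4},{"offset":[-3,1.1,0],"rot":[0,0,0],"grip":0.4},{"offset":[-3,1.1,0],"rot":[0,0,0],"grip":0.4},{"offset":[-1.5,0.6,0],"rot":[0,0,0],"grip":0.4},{"offset":[0,0,0],"rot":[0,0,0],"grip":0.4},{"offset":[0,0,0],"rot":[0,0,0],"grip":0.4}]'; python3 - <<'E'
from h import *
s,m=state(); print("to hub mat",(m.T@(np.array([.5825,-.3163,.0305])-s["eef_pos"])*100).round(2))
E
```

```text
time: 33.55
eef_pos: [0.4957, -0.0419, 0.1434]
tcp_rot: [0.727, 0.686, 0.003, 0.002]
ft_force: [-0.0, 0.5, 0.9]
opening: 0.7
time: 34.75
eef_pos: [0.5759, -0.3163, 0.1395]
tcp_rot: [0.727, 0.686, -0.0, -0.001]
ft_force: [0.7, 0.2, 0.5]
opening: 0.699
t 34.75 tcp [ 0.5759 -0.3163  0.1395] toolx [0.058 0.998 0.002] tooly [ 0.998 -0.058 -0.002] z [-0.002  0.002 -1.   ] F [0.7 0.2 0.5] open 0.699 q [-0.06  0.6   0.72  1.63 -0.43  1.09  0.73]
to hub mat [ 0.02  0.68 10.89]
```

```bash
python3 -m pendant '[{"offset":[0,0.6,0.5],"rot":[0,0,0],"grip":0.4},{"offset":[0,0,3],"rot":[0,0,0],"grip":0.4},{"offset":[0,0,3],"rot":[0,0,0],"grip":0.4},{"offset":[0,0,2.2],"rot":[0,0,0],"grip":0.4},{"offset":[0,0,1.5],"rot":[0,0,0],"grip":0.4},{"offset":[0,0,0.5],"rot":[0,0,0],"grip":0.4},{"offset":[0,0,0],"rot":[0,0,0],"grip":0.4},{"offset":[0,0,0],"rot":[0,0,0],"grip":0.4}]' ; python3 - <<'E'
from h import *
s,m=state(); print("to hub mat",(m.T@(np.array([.5825,-.3163,.0305])-s["eef_pos"])*100).round(2))
E
```

```text
time: 35.55
eef_pos: [0.5834, -0.3177, 0.0349]
tcp_rot: [0.727, 0.686, 0.0, 0.001]
ft_force: [0.4, -0.4, 0.2]
opening: 0.701
t 35.55 tcp [ 0.5834 -0.3177  0.0349] toolx [ 0.058  0.998 -0.001] tooly [ 0.998 -0.058  0.002] z [ 0.002 -0.001 -1.   ] F [ 0.4 -0.4  0.2] open 0.701 q [-0.01  0.72  0.65  1.68 -0.52  0.92  0.79]
to hub mat [ 0.13 -0.1   0.44]
```

```bash
python3 -m pendant '[{"offset":[0.1,-0.1,0.4],"rot":[0,0,0],"grip":0.3},{"offset":[0,0,0],"rot":[0,0,0],"grip":0},{"offset":[0,0,0],"rot":[0,0,0],"grip":-0.2},{"offset":[0,0,0],"rot":[0,0,0],"grip":-0.3},{"offset":[0,0,0],"rot":[0,0,0],"grip":-0.6},{"offset":[0,0,0],"rot":[0,0,0],"grip":-0.6},{"offset":[0,0,0],"rot":[0,0,0],"grip":-0.6},{"offset":[0,0,0],"rot":[0,0,0],"grip":-0.6}]' 60 ; python3 -c "
from h import *; state()"; python3 -m pendant '[{"offset":[0,0,-1],"rot":[0,0,0],"grip":-0.6},{"offset":[0,0,-2],"rot":[0,0,0],"grip":-0.6},{"offset":[0,0,-3],"rot":[0,0,0],"grip":-0.6},{"offset":[0,0,-3],"rot":[0,0,0],"grip":-0.6},{"offset":[0,0,-3],"rot":[0,0,0],"grip":-0.6},{"offset":[0,0,-1],"rot":[0,0,0],"grip":-0.6},{"offset":[0,0,0],"rot":[0,0,0],"grip":-0.6}]' ; python3 - <<'E'
from h import *
s,m=state(); print("to tray pl",(m.T@(np.array([.498,.0172,.16])-s["eef_pos"])*100).round(2))
E
```

```text
time: 36.35
eef_pos: [0.5824, -0.3163, 0.0305]
tcp_rot: [0.727, 0.686, 0.001, 0.001]
ft_force: [0.9, 1.7, 6.5]
opening: 0.384
t 36.35 tcp [ 0.5824 -0.3163  0.0305] toolx [ 0.058  0.998 -0.   ] tooly [ 0.998 -0.058  0.002] z [ 0.002 -0.    -1.   ] F [0.9 1.7 6.5] open 0.384 q [-0.01  0.72  0.64  1.69 -0.53  0.91  0.79]
time: 37.05
eef_pos: [0.5815, -0.3166, 0.1604]
tcp_rot: [0.727, 0.686, 0.0, 0.001]
ft_force: [0.0, -0.5, -6.1]
opening: 0.382
t 37.05 tcp [ 0.5815 -0.3166  0.1604] toolx [ 0.058  0.998 -0.   ] tooly [ 0.998 -0.058  0.001] z [ 0.001 -0.001 -1.   ] F [ 0.  -0.5 -6.1] open 0.382 q [-0.07  0.58  0.74  1.6  -0.42  1.12  0.71]
to tray pl [ 3.284e+01 -1.028e+01  1.000e-02]
```

```bash
python3 -m pendant '[{"offset":[1.8,-0.6,0],"rot":[0,0,0],"grip":-0.6},{"offset":[3.3,-1,0],"rot":[0,0,0],"grip":-0.6},{"offset":[3.3,-1.1,0],"rot":[0,0,0],"grip":-0.6},{"offset":[3.3,-1,0],"rot":[0,0,0],"grip":-0.6},{"offset":[3.3,-1,0],"rot":[0,0,0],"grip":-0.6},{"offset":[3.3,-1.1,0],"rot":[0,0,0],"grip":-0.6},{"offset":[3.3,-1,0],"rot":[0,0,0],"grip":-0.6},{"offset":[3.3,-1,0],"rot":[0,0,0],"grip":-0.6},{"offset":[3.3,-1.1,0],"rot":[0,0,0],"grip":-0.6},{"offset":[3,-1,0],"rot":[0,0,0],"grip":-0.6},{"offset":[1.5,-0.4,0],"rot":[0,0,0],"grip":-0.6},{"offset":[0,0,0],"rot":[0,0,0],"grip":-0.6}]'; python3 - <<'E'
from h import *
s,m=state(); print("to tray pl",(m.T@(np.array([.498,.0172,.0308])-s["eef_pos"])*100).round(2))
E
```

```text
time: 38.25
eef_pos: [0.4952, 0.0196, 0.1576]
tcp_rot: [0.725, 0.688, -0.002, -0.002]
ft_force: [0.8, 0.0, -4.3]
opening: 0.381
t 38.25 tcp [0.4952 0.0196 0.1576] toolx [0.052 0.999 0.   ] tooly [ 0.999 -0.052 -0.005] z [-0.005  0.001 -1.   ] F [ 0.8  0.  -4.3] open 0.381 q [-0.79  0.27  0.78  2.   -0.23  0.97  0.05]
to tray pl [-0.23  0.36 12.68]
```

```bash
python3 -m pendant '[{"offset":[-0.2,0.2,2],"rot":[0,0,0],"grip":-0.6},{"offset":[0,0,3],"rot":[0,0,0],"grip":-0.6},{"offset":[0,0,3],"rot":[0,0,0],"grip":-0.6},{"offset":[0,0,2],"rot":[0,0,0],"grip":-0.6},{"offset":[0,0,1],"rot":[0,0,0],"grip":-0.6},{"offset":[0,0,0.5],"rot":[0,0,0],"grip":-0.6},{"offset":[0,0,0.3],"rot":[0,0,0],"grip":-0.6},{"offset":[0,0,0],"rot":[0,0,0],"grip":-0.6},{"offset":[0,0,0],"rot":[0,0,0],"grip":-0.6}]' ; python3 - <<'E'
from h import *
s,m=state(); print("to tray pl",(m.T@(np.array([.498,.0172,.0308])-s["eef_pos"])*100).round(2))
E
```

```text
time: 39.15
eef_pos: [0.5004, 0.0141, 0.0426]
tcp_rot: [0.727, 0.686, 0.001, 0.0]
ft_force: [-1.0, 0.4, -5.0]
opening: 0.38
t 39.15 tcp [0.5004 0.0141 0.0426] toolx [0.058 0.998 0.001] tooly [ 0.998 -0.058  0.002] z [ 0.002  0.    -1.   ] F [-1.   0.4 -5. ] open 0.38 q [-0.66  0.46  0.67  2.08 -0.42  0.74  0.22]
to tray pl [ 0.3  -0.26  1.18]
```

```bash
python3 -m pendant '[{"offset":[0.3,-0.2,0.3],"rot":[0,0,0],"grip":-0.6},{"offset":[0,0,0.3],"rot":[0,0,0],"grip":-0.6},{"offset":[0,0,0.2],"rot":[0,0,0],"grip":-0.6},{"offset":[0,0,0.2],"rot":[0,0,0],"grip":-0.6},{"offset":[0,0,0.1],"rot":[0,0,0],"grip":-0.6},{"offset":[0,0,0.1],"rot":[0,0,0],"grip":-0.6},{"offset":[0,0,0],"rot":[0,0,0],"grip":-0.6},{"offset":[0,0,0],"rot":[0,0,0],"grip":-0.6}]' ; python3 -c "
from h import *; state()"
```

```text
time: 39.95
eef_pos: [0.4978, 0.0173, 0.0315]
tcp_rot: [0.727, 0.686, 0.0, -0.001]
ft_force: [-6.4, 0.3, 14.7]
opening: 0.382
t 39.95 tcp [0.4978 0.0173 0.0315] toolx [0.058 0.998 0.002] tooly [ 0.998 -0.058 -0.001] z [-0.001  0.002 -1.   ] F [-6.4  0.3 14.7] open 0.382 q [-0.65  0.47  0.65  2.09 -0.44  0.71  0.23]
```

Seated. Release, rise, and move aside over the empty mat for the check.

```bash
python3 -m pendant '[{"offset":[0,0,-0.1],"rot":[0,0,0],"grip":-0.15},{"offset":[0,0,0],"rot":[0,0,0],"grip":0},{"offset":[0,0,0],"rot":[0,0,0],"grip":0.2},{"offset":[0,0,0],"rot":[0,0,0],"grip":0.4},{"offset":[0,0,0],"rot":[0,0,0],"grip":0.4},{"offset":[0,0,-2],"rot":[0,0,0],"grip":0.4},{"offset":[0,0,-3],"rot":[0,0,0],"grip":0.4},{"offset":[0,0,-4],"rot":[0,0,0],"grip":0.4},{"offset":[0,0,-4],"rot":[0,0,0],"grip":0.4},{"offset":[0,0,-3],"rot":[0,0,0],"grip":0.4},{"offset":[-3,0,0],"rot":[0,0,0],"grip":0.4},{"offset":[-4,0,0],"rot":[0,0,0],"grip":0.4}]' ; python3 -m pendant '[{"offset":[-4,0,0],"rot":[0,0,0],"grip":0.4},{"offset":[-4,0,0],"rot":[0,0,0],"grip":0.4},{"offset":[-4,0,0],"rot":[0,0,0],"grip":0.4},{"offset":[-4,0,0],"rot":[0,0,0],"grip":0.4},{"offset":[-4,0,0],"rot":[0,0,0],"grip":0.4},{"offset":[-3,0,0],"rot":[0,0,0],"grip":0.4},{"offset":[-2,0,0],"rot":[0,0,0],"grip":0.4},{"offset":[0,0,0],"rot":[0,0,0],"grip":0.4},{"offset":[0,0,0],"rot":[0,0,0],"grip":0.4}]'; python3 - <<'E'
from h import *
state(); o=[]
import pickle; F=pickle.load(open("F0.pkl","rb"))
s,t=grab_frame("scene")["pixels"],grab_frame("top")["pixels"]
cr=lambda i,y,x:cv2.resize(i[y:y+110,x:x+140],(395,300),interpolation=cv2.INTER_CUBIC)
cv2.imwrite("pics/end.png",np.vstack([np.hstack([cr(F["scene"]["pixels"],175,258),cr(s,175,258)]),np.hstack([cr(F["top"]["pixels"],215,238),cr(t,215,238)])]))
b=cv2.absdiff(F["top"]["pixels"],t).max(2)>40
print([(st.tolist()) for _,st,_ in blobs(b,8)])
E
```

```text
time: 41.15
eef_pos: [0.4949, -0.0511, 0.1919]
tcp_rot: [0.725, 0.688, 0.002, 0.0]
ft_force: [0.3, 0.1, -0.4]
opening: 0.702
time: 42.05
eef_pos: [0.4791, -0.302, 0.1905]
tcp_rot: [0.728, 0.686, 0.0, -0.001]
ft_force: [-0.2, 0.7, 0.5]
opening: 0.701
t 42.05 tcp [ 0.4791 -0.302   0.1905] toolx [0.059 0.998 0.001] tooly [ 0.998 -0.059 -0.001] z [-0.001  0.001 -1.   ] F [-0.2  0.7  0.5] open 0.701 q [-0.19  0.4   0.87  1.81 -0.34  1.1   0.75]
[[412, 201, 228, 279, 12481], [581, 202, 35, 38, 331], [512, 233, 9, 11, 56], [608, 240, 10, 10, 44], [638, 240, 2, 8, 13], [601, 242, 3, 7, 14], [612, 243, 3, 4, 9], [626, 243, 4, 3, 9], [292, 244, 27, 27, 297], [129, 246, 31, 29, 381], [585, 280, 55, 62, 2823], [311, 295, 6, 5, 9]]
```

View pics/end.png

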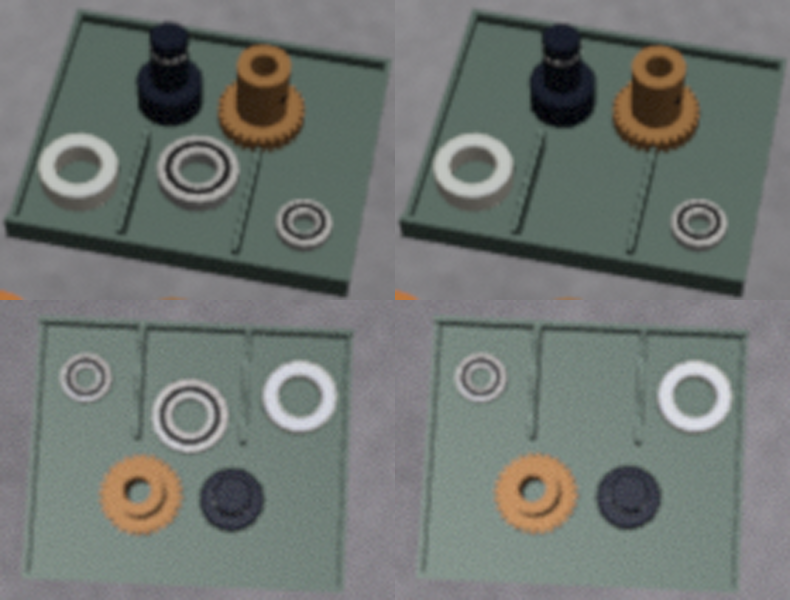

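Before (left) and after (right): the hub and insert stand where they did, within about 1 px. The collar and small bearing have not moved. The bearing shows in the image difference at the block, (129–160, 246–275). Handing in.

```bash
python3 -c "
from rig import order; print(order.job_done())"
```

```text
the job is handed in; nothing more can be done
None
```

I stood the hub and the insert on the mat and laid the bearing flat on the arbor block. Then I put the hub and the insert back in the tray and handed the job in at about 42 s of the 141 s allowed.

**Last checks**
- **Bearing:** it lies flat on the block. Both cameras put it about 2.7 mm off the bore axis (limit 8 mm).
- **Hub and insert:** both stand upright in the tray within about 1 pixel (about 2 mm) of where they started (limit 15 mm).
- **Collar and small bearing:** neither shows any movement.
- **Robot:** the gripper is open and clear of everything.

**Disagreement:** the two cameras differed by a steady 3 mm or so in x and y. I worked from their mean, checked it against the fingertip seen in the scene view, and all the grasps fitted. I pressed the hub down with about 15 N when seating it, and the other set-downs stayed at about 6 N or less. I got no verdict on handing in.

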